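Put the mixed-up spice stock back in its trays and dispenser

ROBOT

A 7-joint arm with a two-finger parallel gripper is mounted at the origin on the work surface. World frame = base frame: x ahead of the robot, y to its left, z up, the work surface at z = 0. Lengths are in m, angles in rad, forces in N, time in s.
With the tool pointing down it reaches from about 0.35 to 0.9 m from the base axis. Payload 8.1 kg.
Tool frame: the origin (TCP) lies on the centre line of the jaws, within the pads' length; the fingertips stand 22 mm ahead of it and the grasp point (between the pads) lies 3 mm ahead of it; z points along the fingers, y is the direction in which the jaws open and shut (so a half turn about z gives the same grasp; the last joint's range is limited). The gripper opens to 92 mm and grips with 3 to 60 N. Pads are 19 mm wide; open, the fingers measure 130 mm over their backs; the gripper's body (75 mm by 190 mm) begins 47 mm behind the grasp point.
Start: joints at [-1.398, 0.434, 0.025, 1.573, -0.012, 1.134, -0.075], TCP at [0.17, 0.601, 0.209] pointing down, gripper open.
Joint ranges: [-2.62, 2.62], [-0.44, 2.09], [-1.27, 1.32], [0.08, 2.57], [-1.32, 4.46], [0.12, 2], [-2.74, 2.74]. Speed limits (rad/s): [2.22, 2.22, 3.01, 3.01, 3.14, 3.14, 3.14].

INTERFACE

Orientations are given as a rotation vector (axis times angle).
In Python, from cell import arm gives the robot as it stands.
- The arm moves only by the shell command python3 -m pendant 'ROWS' [FORCE]. ROWS is JSON, a list that holds one entry, the list of rows, each a list of 7 numbers: the shift along the tool's x, y, z in units of 0.04 m (1.0 is 0.04 m), then the turn, a rotation vector about the tool's x, y, z in units of 0.08 rad (1.0 is 0.08 rad), then the closure, from 0 (fully open) to 1 (shut). In form: [[[tx, ty, tz, ax, ay, az, fingers], ...]]. A call has 1 to 20 rows; each row shifts and turns the commanded pose from where the row before left it, along the tool's axes as they then stand; what a row does not reach is not made up. A row lasts 1/12 s, in which the tool goes at most 41.7 mm and 7.16 degrees, less where a joint would pass 70% of its speed; a pose out of reach is approached as far as the arm can. A call with a number of a shift or a turn outside -1 to 1 is refused whole. A call with a gripper value outside its range is refused whole. The fingers move at their own pace and stop on an object; FORCE is the grip in N (left out, the last holds). Time passes only in rows, so rows that do not move let the fingers close. It gives the time, the measured TCP pose, the force and the opening at its end, in the units of the state.
- arm.observe(): the state, without advancing time (a new reading comes with each control period).
- arm.get_image(name): name is "side" or "top"; returns a dict with "img" (420x560x3 uint8, red, green, blue), "z_map" (420x560 float32, m along the optical axis (not along the pixel's ray), 0 where there is no reading), "K" (3x3 intrinsics, pixels), "R" (3x3) and "t" (3): a world point X has camera coordinates R X + t. Camera axes: x right, y down, z forward; pixel columns grow to the right and rows downward; lengths in m; the calibration is good to about 2 mm. A picture is of the moment at which its call begins.
- arm.sign_off(): hands the job in, once; it reports no verdict.
The state is a dict: "clock": time; "joints": joint angles; "dq": joint speeds; "joint_efforts": joint torques, N m; "position": TCP position; "ee_rot": TCP orientation; "force": force on the tool from outside, world axes, zero at the start; "ft_torque": the same for the moment, N m; "width": opening from 0.0 (shut) to 1.0 (fully open).
Only numpy, scipy, OpenCV 4.12 (cv2) and the standard library are available. Lean on these libraries where they do the work, as an engineer would, in place of code of your own. Each camera call takes 0.05 s, during which the arm holds its last target.

TASK

Sort the mixed-up stock on the spice stall: stand both red-lidded jars in the tray with the red liner and the yellow-lidded jar in the tray with the yellow liner, upright on the tray floor, and stack the two flat saffron tins in the dispenser tube, the blue tin at the bottom and the gold tin on top of it. Set the glass jars down gently rather than dropping them, and leave the green-lidded jar where it stands.

Things in the scene. Friction and masses are not known exactly. Their poses are not given: they have to be found in the camera images.
- tin_blue_c (a point): a flat round saffron tin, plain blue all over, 44 mm across and 14 mm thick, lying flat. Loose, about 40 g. The point is its centre, 7 mm above its underside; z is the disc's axis
- tin_gold_c (a point): a flat round saffron tin, plain gold all over, 44 mm across and 14 mm thick, lying flat. Loose, about 40 g. The point is its centre, 7 mm above its underside; z is the disc's axis
- red_a_c (a point): a small spice jar, a 41 mm round cylinder 62 mm high standing upright: body 40 mm across, filled with red spice, red lid (top 15 mm). Loose, about 110 g. The point is its centre, 31 mm above its underside; z up along the jar. There are two alike
- red_b_c (a point): a small spice jar, a 41 mm round cylinder 62 mm high standing upright: body 40 mm across, filled with red spice, red lid (top 15 mm). Loose, about 110 g. The point is its centre, 31 mm above its underside; z up along the jar. The other of the two alike
- yellow_c (a point): a small spice jar, a 41 mm round cylinder 62 mm high standing upright: body 40 mm across, filled with yellow spice, yellow lid (top 15 mm). Loose, about 110 g. The point is its centre, 31 mm above its underside; z up along the jar
- green_c (a point): a small spice jar, a 41 mm round cylinder 62 mm high standing upright: body 40 mm across, filled with green spice, green lid (top 15 mm). Loose, about 110 g. The point is its centre, 31 mm above its underside; z up along the jar. Not part of the job: it stays where it is
- red_tray: a low pale wooden tray with a red liner on its floor and a blank red card on one long side, fixed to the table; the only red-lined tray. Outside 110 mm (its x) by 160 mm (its y), walls 6 mm thick and 22 mm high, open on top; the lined floor lies 8 mm above the table and measures 98 by 148 mm. Origin: centre of the underside, at table height; z up
- yellow_tray: a low pale wooden tray with a yellow liner on its floor and a blank yellow card on one long side, fixed to the table; the only yellow-lined tray. Outside 110 mm (its x) by 160 mm (its y), walls 6 mm thick and 22 mm high, open on top; the lined floor lies 8 mm above the table and measures 98 by 148 mm. Origin: centre of the underside, at table height; z up
- tube: the tin dispenser: a short upright aluminium tube, open on top, on a square brown base (90 x 90 x 6 mm), fixed. Floor 8 mm above the table; bore 50 mm wide up to 36 mm, then flaring to a 64 mm mouth; rim (72 mm outside) 44 mm above the table. Fingers do not fit in beside a tin: let it go level at the mouth and it drops in. Origin: on the tube's axis, at table height; z up
Mind the look-alikes: they are no part of the job. What is shaped like the part that bears red_a_c but black or purple is not meant.

How it is judged:
By the outcome, as a careful person would: the job done as asked, in the order asked, and still so for the second after the job is handed in, with the robot touching nothing.
It also fails if it takes over 120 s, if anything falls off the work surface, if the arm or the gripper's body presses on something with over 40 N, if the wrist force passes 120 N, or if a joint passes its speed limit or range.

## Working session

There is one attempt and no reset: what is moved stays moved. The work goes in short steps, Python scripts to look and compute and a shell command to move; the robot and the scene stay as the last step left them, time stands still between calls to the robot, and variables do not carry over. Pictures are saved under pics/ and viewed, and the job is handed in when it is done.

```bash
ls; mkdir -p pics
python3 - <<'E'
from cell import arm
import cv2,numpy as np
print(arm.observe())
for n in("top","side"):
    d=arm.get_image(n); cv2.imwrite(f"pics/{n}0.png",d["img"][:,:,::-1]); np.savez(f"pics/{n}0.npz",**d); print(n,d["K"],d["R"],d["t"])
E
```

```text
pics
{'clock': 0.0, 'joints': array([-1.39764331,  0.4352605 ,  0.02495177,  1.5740962 , -0.01161828,
        1.13398754, -0.07509489]), 'dq': array([ 0.00063768,  0.00135752,  0.00126129, -0.00128344,  0.00053178,
       -0.00049367, -0.00035363]), 'joint_efforts': array([-9.93828835e-04, -6.67842221e+01,  9.84621719e-01, -3.14453638e+01,
       -6.04641368e-02,  4.30758926e-02,  1.74804127e-04]), 'position': array([0.17006236, 0.6008577 , 0.20852178]), 'ee_rot': array([-4.31849609e-01, -3.11166731e+00,  2.51867853e-03]), 'force': array([-0.14764781, -0.15403216,  0.32119383]), 'ft_torque': array([ 0.05449498, -0.04594097,  0.02202652]), 'width': 0.9992530285321907}
top [[389.40333208   0.         280.07882927]
 [  0.         389.40333208 211.89895072]
 [  0.           0.           1.        ]] [[-0.02986074 -0.99954201  0.00490928]
 [-0.97749359  0.02817518 -0.20907522]
 [ 0.20884115 -0.01104193 -0.97788724]] [0.02379802 0.51155192 0.82922862]
side [[544.79378979   0.         285.10342194]
 [  0.         544.79378979 215.64503204]
 [  0.           0.           1.        ]] [[ 0.98678091 -0.16171127 -0.010625  ]
 [-0.10437352 -0.5840073  -0.80501034]
 [ 0.12397417  0.79547781 -0.59316563]] [-0.49835863  0.11014438  1.2141968 ]
```

View pics/top0.png

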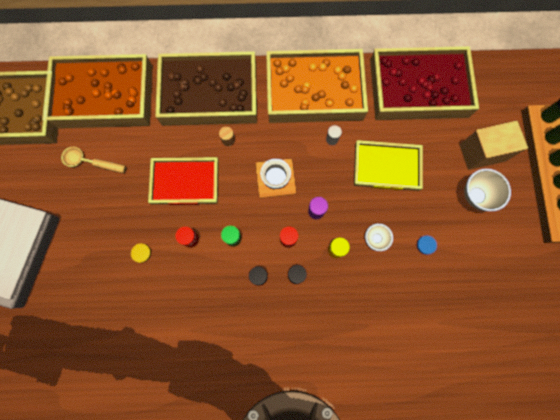

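View pics/side0.png

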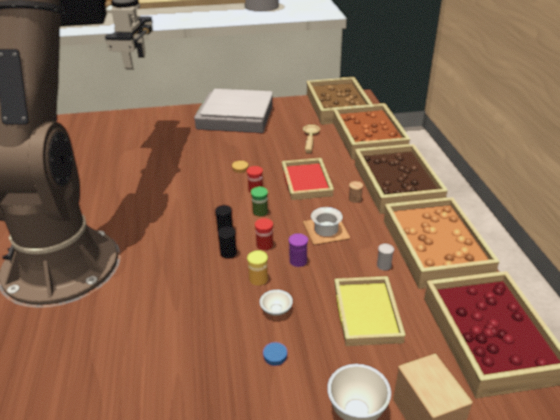

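The top view shows the gold tin at (140,253), the blue tin at (428,245), red jars at (186,237) and (289,236), the green jar at (231,235), the yellow jar at (340,247) and the tube at (275,175). The trays are at (183,180) for red and (389,165) for yellow. The distractors are black at (258,275) and (297,274), and purple at (318,207). Next I'll locate each one from depth.

```bash
cat > h.py <<'E'
import numpy as np,cv2
def cloud(d):
    z=d["z_map"];K=d["K"];v,u=np.mgrid[:z.shape[0],:z.shape[1]]
    P=np.stack([(u-K[0,2])/K[0,0]*z,(v-K[1,2])/K[1,1]*z,z],-1)
    X=(P-d["t"])@d["R"]; X[z==0]=np.nan
    return X
def circ(d,u,v,r=16,tol=.004,dump=False):
    X=cloud(d); w=X[v-r:v+r+1,u-r:u+r+1].reshape(-1,3); w=w[~np.isnan(w[:,0])]
    c=X[v-2:v+3,u-2:u+3].reshape(-1,3); h=np.nanmedian(c[:,2])
    s=w[abs(w[:,2]-h)<tol]
    (cx,cy),rr=cv2.minEnclosingCircle(s[:,:2].astype(np.float32))
    return np.round([*s[:,:2].mean(0),h,cx,cy,rr,len(s)],4)
E
python3 - <<'E'
import numpy as np,cv2
from h import *
d=np.load("pics/top0.npz")
for n,(u,v) in dict(gold=(140,253),blue=(428,245),redL=(186,236),green=(231,235),redR=(289,236),yel=(340,247),purple=(318,207),blk1=(258,275),blk2=(297,274),bowl=(379,237)).items(): print(n,circ(d,u,v))
X=cloud(d)
hsv=cv2.cvtColor(d["img"],cv2.COLOR_RGB2HSV)
for n,(u0,u1,v0,v1) in dict(rt=(142,225,150,210),yt=(348,430,135,195)).items():
    m=np.zeros(X.shape[:2],bool); m[v0:v1,u0:u1]=1
    s=m&(hsv[...,1]>225)&(hsv[...,2]>150)&(abs(X[...,2]-.008)<.006)
    p=X[s][:,:2].astype(np.float32); print(n,len(p),cv2.minAreaRect(p),np.median(X[s][:,2]))
    s=m&(X[...,2]>.016); p=X[s][:,:2].astype(np.float32); print(' walls',cv2.minAreaRect(p),np.nanmax(X[s][:,2]))
m=np.zeros(X.shape[:2],bool); m[150:205,248:305]=1
s=m&(abs(X[...,2]-.044)<.005); p=X[s][:,:2].astype(np.float32); print('tube',cv2.minEnclosingCircle(p),p.mean(0))
s=m&(abs(X[...,2]-.006)<.004)&(hsv[...,1]>120)&(hsv[...,2]>170); p=X[s][:,:2].astype(np.float32); print('base',cv2.minAreaRect(p),len(p))
for n in("top",):
  c=d["img"][120:290,120:450]; cv2.imwrite("pics/c1.png",cv2.resize(c,None,fx=2.4,fy=2.4,interpolation=3)[:,:,::-1])
E
```

```text
gold [4.347e-01 3.347e-01 1.510e-02 4.344e-01 3.350e-01 2.200e-02 2.790e+02]
blue [ 4.338e-01 -3.327e-01  1.510e-02  4.343e-01 -3.332e-01  2.250e-02
  2.780e+02]
redL [4.642e-01 2.213e-01 6.280e-02 4.645e-01 2.216e-01 2.050e-02 2.580e+02]
green [4.637e-01 1.208e-01 6.290e-02 4.640e-01 1.210e-01 2.040e-02 2.540e+02]
redR [ 4.575e-01 -9.300e-03  6.230e-02  4.580e-01 -9.500e-03  2.060e-02
  2.560e+02]
yel [ 4.291e-01 -1.210e-01  6.170e-02  4.298e-01 -1.211e-01  2.040e-02
  2.590e+02]
purple [ 5.233e-01 -7.880e-02  6.270e-02  5.238e-01 -7.900e-02  2.060e-02
  2.470e+02]
blk1 [3.718e-01 6.170e-02 6.210e-02 3.717e-01 6.150e-02 2.020e-02 2.700e+02]
blk2 [ 3.726e-01 -2.470e-02  6.250e-02  3.726e-01 -2.480e-02  2.020e-02
  2.670e+02]
bowl [ 4.553e-01 -2.225e-01  5.300e-03  4.557e-01 -2.239e-01  5.330e-02
  2.640e+02]
rt 2108 ((0.6082121133804321, 0.24083325266838074), (0.14264985918998718, 0.0925474539399147), 88.57129669189453) 0.008671322540712952
 walls ((0.6054376363754272, 0.23734071850776672), (0.16106264293193817, 0.11323291808366776), 89.41077423095703) 0.02831195335139452
yt 2121 ((0.6269780397415161, -0.25911423563957214), (0.14475798606872559, 0.10610593855381012), 83.79582214355469) 0.00888728111456859
 walls ((0.6296367645263672, -0.25875991582870483), (0.16205619275569916, 0.11359522491693497), 83.9529037475586) 0.02760229484786799
tube ((0.6092355847358704, 0.016345815733075142), 0.03572135418653488) [0.6114012  0.01648769]
base ((0.6089410185813904, 0.017485637217760086), (0.09059693664312363, 0.0909912958741188), 4.858368873596191) 544
```

View pics/c1.png

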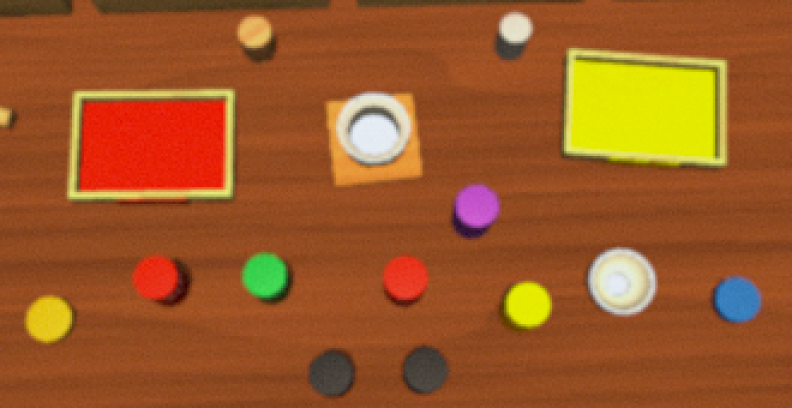

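```bash
cat >> h.py <<'E'
from scipy.spatial.transform import Rotation as Ro
def go(x,y,z):
    from cell import arm
    s=arm.observe(); R=Ro.from_rotvec(s["ee_rot"]); Rt=Ro.from_matrix(np.array([[-1,0,0],[0,1,0],[0,0,-1.]]))
    e=np.array([x,y,z])-s["position"]
    print("t",round(s["clock"],2),"pos",s["position"].round(4),"F",s["force"].round(1),"w",round(s["width"],3))
    print("shift if tool aligned",(np.array([-1,1,-1])*e/.04).round(3),"now",(R.inv().apply(e)/.04).round(3),"turn",((R.inv()*Rt).as_rotvec()/.08).round(3))
E
python3 -c "
from h import *
go(.4645,.2216,.16)"
```

```text
t 0.1 pos [0.1701 0.6009 0.2086] F [ 0.7  0.  -1.2] w 0.998
shift if tool aligned [-7.359 -9.483  1.216] now [-9.664 -7.118  1.227] turn [-1.700e-02 -1.000e-03 -3.449e+00]
```

```bash
python3 -m pendant '[[[0,0,0,0,0,-0.86,0.2],[0,0,0,0,0,-0.86,0.3],[0,0,0,0,0,-0.86,0.3],[0,0,0,0,0,-0.87,0.3],[-0.3,-0.4,0.05,0,0,0,0.3],[-0.5,-0.65,0.08,0,0,0,0.3],[-0.5,-0.65,0.08,0,0,0,0.3],[-0.5,-0.65,0.08,0,0,0,0.3],[-0.5,-0.65,0.08,0,0,0,0.3],[-0.5,-0.65,0.08,0,0,0,0.3],[-0.5,-0.65,0.08,0,0,0,0.3],[-0.5,-0.65,0.08,0,0,0,0.3],[-0.5,-0.65,0.08,0,0,0,0.3],[-0.5,-0.65,0.08,0,0,0,0.3],[-0.5,-0.65,0.08,0,0,0,0.3],[-0.5,-0.65,0.08,0,0,0,0.3],[-0.5,-0.65,0.08,0,0,0,0.3],[-0.5,-0.65,0.08,0,0,0,0.3],[-0.5,-0.65,0.1,0,0,0,0.3],[0,0,0,0,0,0,0.3]]]' 20; python3 -c "
from h import *
go(.4645,.2216,.16)"
```

```text
clock: 1.77
position: [0.4657, 0.2146, 0.1611]
ee_rot: [0.013, 3.141, -0.005]
force: [0.3, 0.3, 1.0]
width: 0.698
t 1.77 pos [0.4657 0.2146 0.1611] F [0.3 0.3 1. ] w 0.698
shift if tool aligned [0.031 0.175 0.026] now [0.032 0.175 0.026] turn [-0.043  0.012 -0.103]
```

```bash
python3 -m pendant '[[[0.03,0.17,0.03,-0.04,0,-0.1,0.3],[0,0,0.3,0,0,0,0.3],[0,0,0,0,0,0,0.3]]]'; python3 -c "
from h import *
go(.4645,.2216,.048)"
```

```text
clock: 2.02
position: [0.4592, 0.2297, 0.147]
ee_rot: [0.017, -3.139, -0.005]
force: [0.3, -0.7, -0.6]
width: 0.704
t 2.02 pos [0.4592 0.2297 0.147 ] F [ 0.3 -0.7 -0.6] w 0.704
shift if tool aligned [-0.132 -0.202  2.475] now [-0.136 -0.21   2.474] turn [ 0.036 -0.031  0.133]
```

```bash
python3 -m pendant '[[[0,0,0,0,0,0,0.3],[0,0,0,0,0,0,0.3],[0,0,0,0,0,0,0.3],[0,0,0,0,0,0,0.3]]]'; python3 -c "
from h import *
go(.4645,.2216,.048)"
```

```text
clock: 2.35
position: [0.4611, 0.2287, 0.149]
ee_rot: [-0.014, 3.141, 0.006]
force: [0.3, -0.4, -0.2]
width: 0.698
t 2.35 pos [0.4611 0.2287 0.149 ] F [ 0.3 -0.4 -0.2] w 0.698
shift if tool aligned [-0.086 -0.179  2.524] now [-0.083 -0.189  2.524] turn [0.046 0.006 0.109]
```

```bash
python3 -m pendant '[[[-0.09,-0.18,0.1,0.04,0,0.1,0.3],[0,0,0.4,0,0,0,0.3],[0,0,0.5,0,0,0,0.3],[0,0,0,0,0,0,0.3],[0,0,0,0,0,0,0.3],[0,0,0,0,0,0,0.3],[0,0,0,0,0,0,0.3]]]'; python3 -c "
from h import *
go(.4645,.2216,.048)"
```

```text
clock: 2.93
position: [0.4654, 0.2213, 0.1095]
ee_rot: [0.0, 3.14, 0.001]
force: [0.6, -0.5, -0.6]
width: 0.7
t 2.93 pos [0.4654 0.2213 0.1095] F [ 0.6 -0.5 -0.6] w 0.7
shift if tool aligned [0.023 0.007 1.538] now [0.025 0.006 1.538] turn [ 0.01   0.016 -0.001]
```

```bash
python3 -m pendant '[[[0.02,0,0.4,0,0,0,0.3],[0,0,0.4,0,0,0,0.3],[0,0,0.4,0,0,0,0.3],[0,0,0.34,0,0,0,0.3],[0,0,0,0,0,0,0.3],[0,0,0,0,0,0,0.3],[0,0,0,0,0,0,0.3],[0,0,0,0,0,0,0.5],[0,0,0,0,0,0,0.6],[0,0,0,0,0,0,0.7],[0,0,0,0,0,0,0.7],[0,0,0,0,0,0,0.7]]]' 20; python3 -c "
from h import *
go(.607,.281,.16)"
```

```text
clock: 3.93
position: [0.464, 0.2212, 0.0471]
ee_rot: [-0.0, 3.141, 0.0]
force: [-0.2, -0.5, 0.2]
width: 0.388
t 3.93 pos [0.464  0.2212 0.0471] F [-0.2 -0.5  0.2] w 0.388
shift if tool aligned [-3.574  1.496 -2.821] now [-3.576  1.496 -2.82 ] turn [0.003 0.004 0.002]
```

```bash
python3 -m pendant '[[[0,0,0,0,0,0,0.7],[0,0,0,0,0,0,0.7]]]' 20
python3 - <<'E'
from cell import arm
import cv2
for n,(a,b,c,d) in dict(side=(130,270,180,380),top=(190,290,120,280)).items():
    i=arm.get_image(n)["img"][a:b,c:d]; cv2.imwrite(f"pics/g1{n}.png",cv2.resize(i,None,fx=4,fy=4,interpolation=3)[:,:,::-1])
E
```

```text
clock: 4.1
position: [0.4639, 0.2211, 0.0469]
ee_rot: [-0.0, 3.142, 0.0]
force: [0.7, -0.7, -0.4]
width: 0.304
```

View pics/g1side.png

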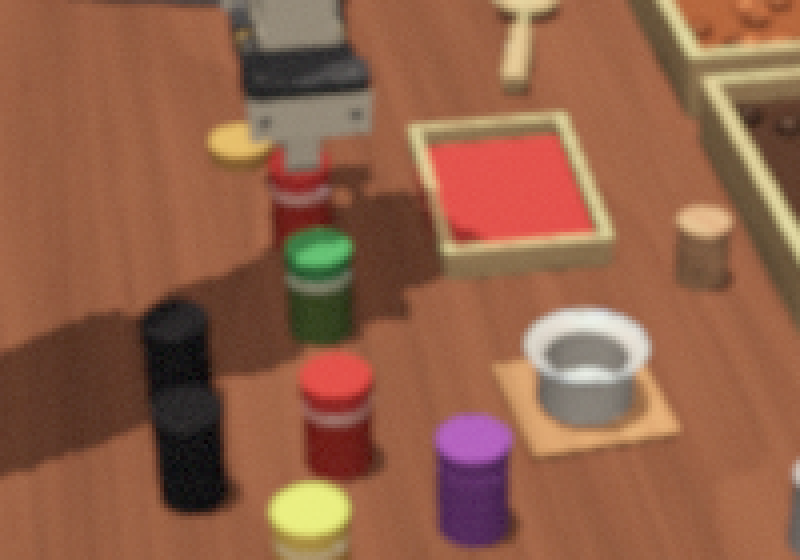

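Run:
```python
from cell import arm
import cv2,numpy as np
d=arm.get_image("side")
s=arm.observe(); print(s["width"],s["joint_efforts"].round(1))
p=s["position"]
im=d["img"].copy()
for q in [p,p+[0,0,-.022],p+[0,-.0205,0],p+[0,-.0205,-.022],np.array([.4645,.2216,0]),np.array([.4645,.2216,.062])]:
    c=d["R"]@q+d["t"]; u=d["K"]@c/c[2]; print(q.round(3),u[:2].round(1)); cv2.circle(im,(int(u[0]*1),int(u[1])),0,(0,255,255),-1)
i=im[130:230,200:340]; cv2.imwrite("pics/g2.png",cv2.resize(i,None,fx=5.7,fy=5.7,interpolation=0)[:,:,::-1])
d=arm.get_image("top");i=d["img"][190:290,110:250];cv2.imwrite("pics/g2t.png",cv2.resize(i,None,fx=5,fy=5,interpolation=3)[:,:,::-1])
```

```text
0.29896687925421594 [ -0.  -58.2   2.1 -21.2   0.    0.1  -0. ]
[0.464 0.221 0.047] [255.6 175.3]
[0.464 0.221 0.025] [256.  182.4]
[0.464 0.201 0.047] [256.6 179.5]
[0.464 0.201 0.025] [256.9 186.6]
[0.464 0.222 0.   ] [256.6 190.2]
[0.464 0.222 0.062] [255.6 170.2]
```

View pics/g2.png

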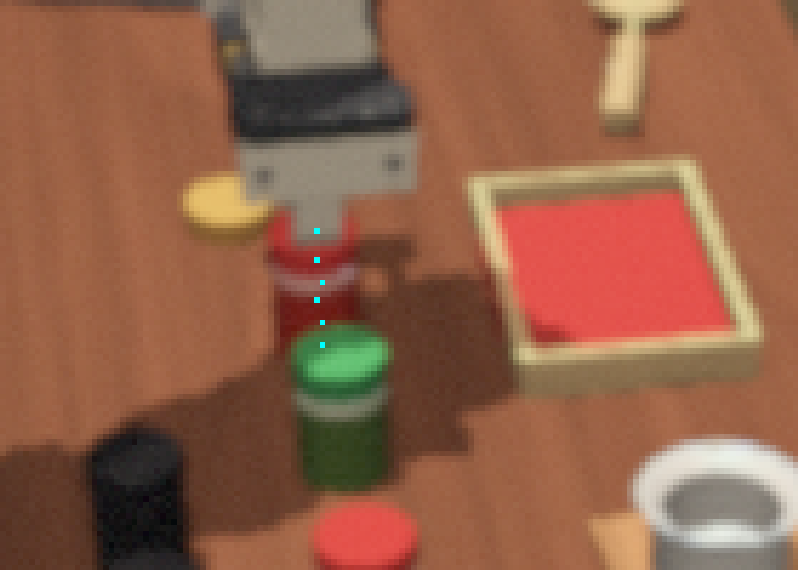

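View pics/g2t.png

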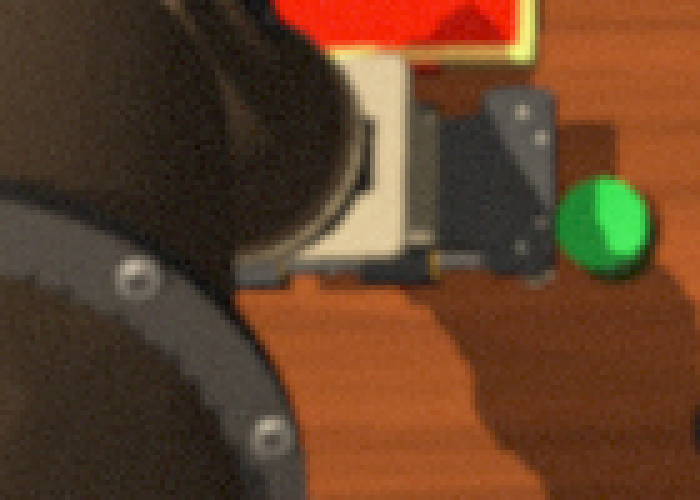

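Run:
```python
from cell import arm
from h import *
d=arm.get_image("side"); X=cloud(d)
for v in range(155,190,1): print(v,X[v,255].round(3),d["img"][v,255])
s=arm.observe();print(s["position"])
# jars check
for n,(u,v) in dict(redR=(264,226),green=(259,194),redL=(256,172)).items(): print(n,X[v,u].round(3))
```

```text
155 [0.457 0.134 0.158] [136 127 111]
156 [0.456 0.129 0.158] [145 135 118]
157 [0.456 0.131 0.154] [149 138 121]
158 [0.456 0.13  0.152] [147 139 121]
159 [0.456 0.135 0.147] [147 137 120]
160 [0.456 0.131 0.146] [149 139 122]
161 [0.456 0.131 0.143] [148 138 121]
162 [0.456 0.133 0.14 ] [149 139 122]
163 [0.456 0.137 0.135] [147 136 121]
164 [0.456 0.139 0.13 ] [143 132 116]
165 [0.461 0.192 0.096] [141 131 114]
166 [0.46  0.187 0.096] [142 130 115]
167 [0.461 0.191 0.09 ] [144 133 118]
168 [0.46  0.19  0.088] [146 133 117]
169 [0.461 0.194 0.083] [143 134 119]
170 [0.46  0.187 0.084] [136 127 113]
171 [0.46  0.195 0.076] [128 115 101]
172 [0.46  0.196 0.073] [132  92  81]
173 [0.461 0.203 0.066] [155  68  58]
174 [nan nan nan] [159  50  48]
175 [0.461 0.207 0.057] [148  40  37]
176 [0.461 0.205 0.055] [141  41  37]
177 [0.46  0.204 0.053] [143  51  50]
178 [0.46  0.205 0.049] [148  79  72]
179 [0.46  0.202 0.048] [154 103  96]
180 [0.46  0.2   0.046] [145 101  92]
181 [0.46  0.208 0.038] [130  76  68]
182 [0.46  0.207 0.036] [117  44  39]
183 [0.46  0.207 0.033] [112  27  24]
184 [0.459 0.2   0.034] [113  27  25]
185 [0.46  0.208 0.025] [114  28  24]
186 [0.459 0.203 0.026] [109  42  31]
187 [0.459 0.203 0.023] [98 73 42]
188 [0.453 0.133 0.066] [ 81 107  61]
189 [0.453 0.133 0.063] [ 66 122  68]
[0.46392464 0.22110461 0.04687821]
redR [ 0.455 -0.019  0.063]
green [0.459 0.107 0.065]
redL [0.463 0.201 0.069]
```

Both cameras disagree with the reported height. The fingertips read z≈0.071 in the depth data, but the reported TCP puts them at 0.025, so the fingers closed above the lid. I'll back off and measure this offset properly.

```bash
python3 -m pendant '[[[0,0,0,0,0,0,0.5],[0,0,-0.3,0,0,0,0.3],[0,0,-0.5,0,0,0,0.3],[0,0,-0.5,0,0,0,0.3],[0,0,-0.3,0,0,0,0.3],[0,0,0,0,0,0,0.3],[0,0,0,0,0,0,0.3],[0,0,0,0,0,0,0.3],[0,0,0,0,0,0,0.3],[0,0,0,0,0,0,0.3]]]' 20
python3 - <<'E'
from cell import arm
from h import *
d=arm.get_image("side"); X=cloud(d); s=arm.observe(); p=s["position"]; print(p,s["width"],s["joints"].round(4))
m=(abs(X[...,0]-p[0])<.03)&(abs(X[...,1]-p[1])<.11)&(X[...,2]>.075)&(X[...,2]<.25)
vs,us=np.nonzero(m)
for v in range(vs.min(),vs.max()+1): 
    k=us[vs==v]
    if len(k): q=X[v,k]; print(v,k.min(),k.max(),np.median(q,0).round(3))
i=d["img"][100:220,180:340]; cv2.imwrite("pics/g3.png",cv2.resize(i,None,fx=5,fy=5,interpolation=3)[:,:,::-1])
E
```

```text
clock: 5.18
position: [0.4634, 0.2208, 0.11]
ee_rot: [0.0, -3.14, 0.001]
force: [0.5, -0.0, -0.1]
width: 0.701
[0.46346426 0.22084414 0.11010947] 0.6978793009684837 [-0.641   0.3673  0.1194  1.9689 -0.059   0.8101  1.0822]
99 238 238 [0.435 0.283 0.235]
100 238 239 [0.436 0.279 0.234]
101 238 239 [0.436 0.277 0.232]
102 238 239 [0.436 0.284 0.227]
103 238 240 [0.436 0.271 0.23 ]
104 238 240 [0.436 0.302 0.213]
105 238 240 [0.436 0.297 0.213]
106 238 240 [0.436 0.277 0.219]
107 238 242 [0.436 0.245 0.231]
108 239 243 [0.437 0.202 0.248]
109 239 243 [0.437 0.211 0.242]
110 239 263 [0.437 0.202 0.243]
111 239 243 [0.437 0.223 0.231]
112 239 263 [0.454 0.175 0.248]
113 240 264 [0.458 0.173 0.247]
114 240 264 [0.458 0.172 0.245]
115 240 264 [0.458 0.173 0.241]
116 240 264 [0.458 0.172 0.24 ]
117 240 264 [0.458 0.173 0.237]
118 241 265 [0.46  0.166 0.237]
119 241 265 [0.459 0.161 0.237]
120 241 268 [0.462 0.156 0.237]
121 241 268 [0.461 0.151 0.237]
122 243 269 [0.464 0.146 0.237]
123 243 269 [0.463 0.141 0.237]
124 243 269 [0.463 0.136 0.237]
125 244 269 [0.463 0.13  0.237]
126 244 270 [0
[... 245 characters left out ...]
 244 269 [0.464 0.135 0.212]
135 244 269 [0.463 0.136 0.209]
136 244 269 [0.463 0.135 0.207]
137 244 269 [0.462 0.135 0.204]
138 245 269 [0.463 0.135 0.202]
139 245 269 [0.464 0.136 0.199]
140 245 264 [0.457 0.134 0.198]
141 245 259 [0.452 0.14  0.193]
142 250 259 [0.461 0.17  0.172]
143 250 259 [0.461 0.172 0.169]
144 250 259 [0.46  0.171 0.166]
145 251 259 [0.462 0.174 0.163]
146 251 259 [0.462 0.171 0.161]
147 251 259 [0.461 0.172 0.158]
148 251 259 [0.461 0.171 0.155]
149 251 259 [0.461 0.173 0.152]
150 251 259 [0.461 0.173 0.149]
151 251 259 [0.461 0.173 0.147]
152 251 259 [0.46  0.172 0.144]
153 251 259 [0.461 0.175 0.139]
154 251 259 [0.462 0.182 0.132]
155 251 251 [0.452 0.186 0.129]
```

View pics/g3.png

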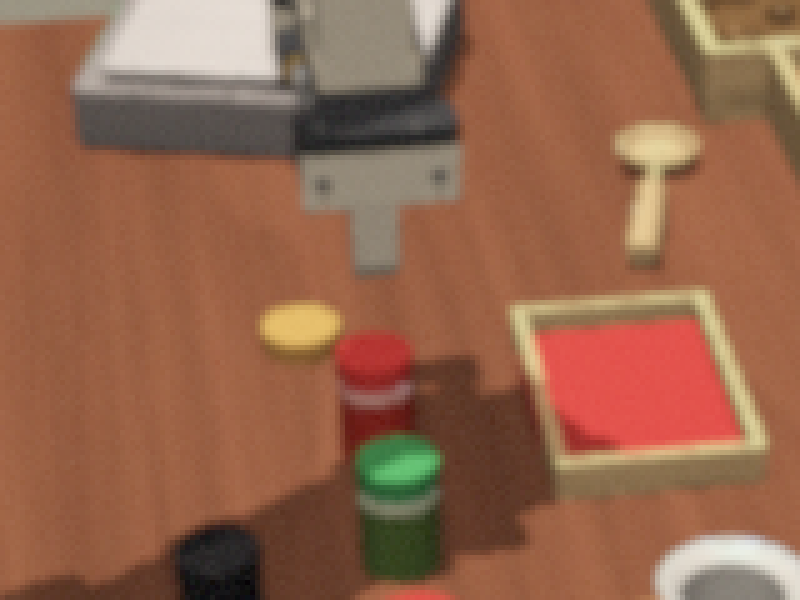

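```bash
python3 -m pendant '[[[-0.02,0.02,0.3,0,0,0,0.3],[0,0,0.4,0,0,0,0.3],[0,0,0.4,0,0,0,0.3],[0,0,0.4,0,0,0,0.3],[0,0,0.3,0,0,0,0.3],[0,0,0,0,0,0,0.3],[0,0,0,0,0,0,0.3],[0,0,0,0,0,0,0.3],[0,0,0,0,0,0,0.3]]]' 20
python3 -m pendant '[[[0,0,0.3,0,0,0,0.3],[0,0,0.3,0,0,0,0.3],[0,0,0.2,0,0,0,0.3],[0,0,0,0,0,0,0.3],[0,0,0,0,0,0,0.3],[0,0,0,0,0,0,0.3]]]' 20
python3 - <<'E'
from cell import arm
from h import *
d=arm.get_image("side"); go(.4645,.2216,.006)
i=d["img"][110:220,180:340]; cv2.imwrite("pics/g4.png",cv2.resize(i,None,fx=5,fy=5,interpolation=3)[:,:,::-1])
E
```

```text
clock: 5.98
position: [0.4653, 0.2222, 0.0397]
ee_rot: [-0.0, 3.14, 0.001]
force: [-0.3, -0.3, -0.0]
width: 0.695
clock: 6.48
position: [0.4651, 0.2221, 0.0075]
ee_rot: [-0.0, 3.141, 0.001]
force: [-0.5, 1.2, -0.8]
width: 0.702
t 6.53 pos [0.4652 0.2221 0.0076] F [-0.9 -0.   0.1] w 0.701
shift if tool aligned [ 0.017 -0.014  0.039] now [ 0.017 -0.014  0.039] turn [0.007 0.011 0.001]
```

View pics/g4.png

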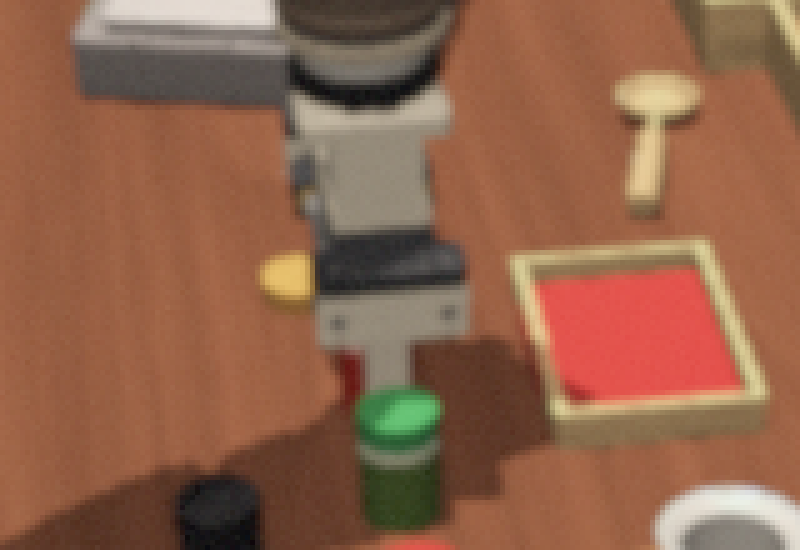

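Now the fingers straddle the jar. Closing.

```bash
python3 -m pendant '[[[0,0,0,0,0,0,0.5],[0,0,0,0,0,0,0.6],[0,0,0,0,0,0,0.7],[0,0,0,0,0,0,0.7],[0,0,0,0,0,0,0.7],[0,0,0,0,0,0,0.7],[0,0,0,0,0,0,0.7]]]' 20;  python3 -m pendant '[[[0,0,-0.2,0,0,0,0.7],[0,0,-0.4,0,0,0,0.7],[0,0,0,0,0,0,0.7],[0,0,0,0,0,0,0.7],[0,0,0,0,0,0,0.7]]]' 20
python3 - <<'E'
from cell import arm
from h import *
d=arm.get_image("side"); go(.607,.281,.12)
i=d["img"][110:220,180:340]; cv2.imwrite("pics/g5.png",cv2.resize(i,None,fx=5,fy=5,interpolation=3)[:,:,::-1])
E
```

```text
clock: 7.12
position: [0.4648, 0.222, 0.0071]
ee_rot: [-0.0, 3.141, 0.0]
force: [-1.1, 0.2, 3.1]
width: 0.442
clock: 7.53
position: [0.4646, 0.2219, 0.0308]
ee_rot: [-0.0, 3.141, 0.0]
force: [-0.6, 0.1, -1.0]
width: 0.441
t 7.58 pos [0.4644 0.2218 0.0305] F [ 0.6  0.4 -1.4] w 0.443
shift if tool aligned [-3.564  1.481 -2.237] now [-3.563  1.48  -2.239] turn [-0.003 -0.005  0.002]
```

View pics/g5.png

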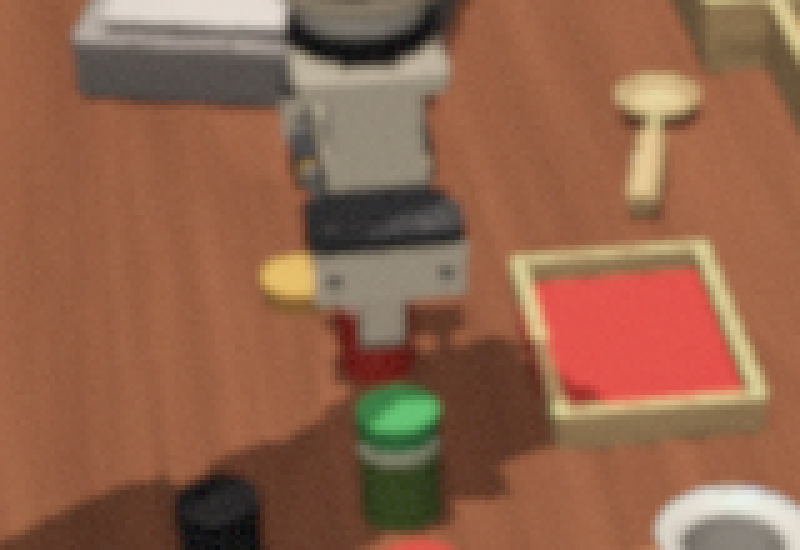

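```bash
python3 -m pendant '[[[0,0,-0.4,0,0,0,0.7],[0,0,-0.5,0,0,0,0.7],[-0.2,0.1,-0.4,0,0,0,0.7],[-0.45,0.19,-0.2,0,0,0,0.7],[-0.45,0.19,0,0,0,0,0.7],[-0.45,0.19,0,0,0,0,0.7],[-0.45,0.19,0,0,0,0,0.7],[-0.45,0.19,0,0,0,0,0.7],[-0.45,0.19,0,0,0,0,0.7],[-0.45,0.19,0,0,0,0,0.7],[-0.21,0.05,0,0,0,0,0.7],[0,0,0,0,0,0,0.7],[0,0,0,0,0,0,0.7],[0,0,0,0,0,0,0.7],[0,0,0,0,0,0,0.7]]]' 20
python3 - <<'E'
from cell import arm
from h import *
d=arm.get_image("side"); go(.607,.281,.0153)
i=d["img"][70:220,220:400]; cv2.imwrite("pics/g6.png",cv2.resize(i,None,fx=4,fy=4,interpolation=3)[:,:,::-1])
E
```

```text
clock: 8.83
position: [0.606, 0.2807, 0.0908]
ee_rot: [0.0, -3.141, 0.0]
force: [0.1, 0.1, -0.2]
width: 0.44
t 8.88 pos [0.6062 0.2808 0.091 ] F [-0.2  1.  -0.9] w 0.442
shift if tool aligned [-0.019  0.004  1.892] now [-0.02   0.005  1.892] turn [-0.001 -0.008  0.003]
```

View pics/g6.png

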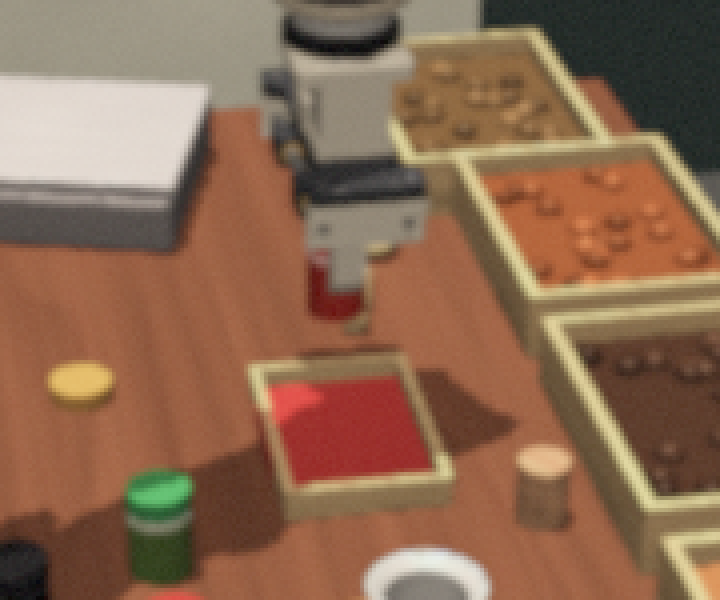

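```bash
python3 -m pendant '[[[-0.02,0,0.3,0,0,0,0.7],[0,0,0.4,0,0,0,0.7],[0,0,0.4,0,0,0,0.7],[0,0,0.4,0,0,0,0.7],[0,0,0.2,0,0,0,0.7],[0,0,0,0,0,0,0.7],[0,0,0,0,0,0,0.7],[0,0,0,0,0,0,0.7],[0,0,0,0,0,0,0.7],[0,0,0,0,0,0,0.7]]]' 20
python3 - <<'E'
from cell import arm
from h import *
d=arm.get_image("side"); go(.607,.281,.0153)
i=d["img"][70:220,220:400]; cv2.imwrite("pics/g7.png",cv2.resize(i,None,fx=4,fy=4,interpolation=3)[:,:,::-1])
E
```

```text
clock: 9.72
position: [0.6085, 0.2814, 0.0239]
ee_rot: [-0.0, 3.14, 0.001]
force: [-0.0, -0.4, -0.2]
width: 0.436
t 9.77 pos [0.6084 0.2814 0.0238] F [ 0.2 -0.9 -0.2] w 0.44
shift if tool aligned [ 0.036 -0.009  0.212] now [ 0.036 -0.009  0.212] turn [0.009 0.015 0.   ]
```

View pics/g7.png

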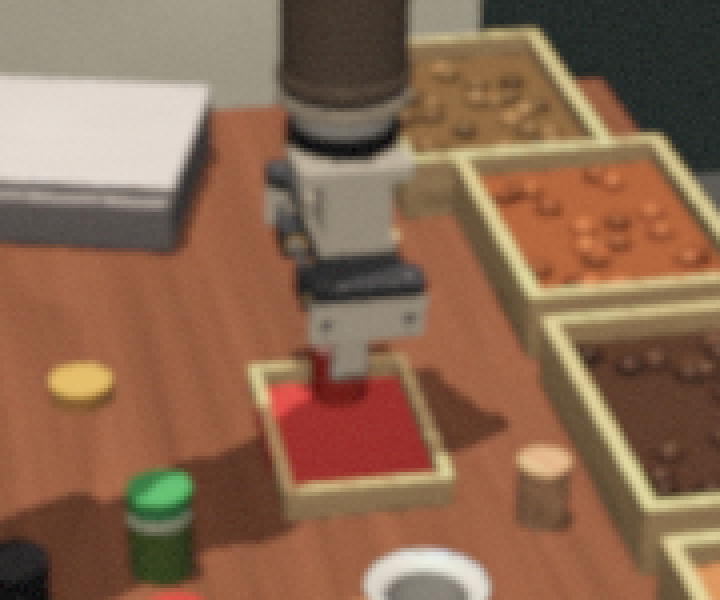

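```bash
python3 -m pendant '[[[0,0,0.08,0,0,0,0.7],[0,0,0.05,0,0,0,0.7],[0,0,0,0,0,0,0.7],[0,0,0,0,0,0,0.7],[0,0,0,0,0,0,0.7]]]'; python3 -m pendant '[[[0,0,0.05,0,0,0,0.7],[0,0,0,0,0,0,0.7],[0,0,0,0,0,0,0.7],[0,0,0,0,0,0,0.7]]]';  python3 -m pendant '[[[0,0,0.03,0,0,0,0.7],[0,0,0,0,0,0,0.7],[0,0,0,0,0,0,0.7],[0,0,0,0,0,0,0.7]]]'
```

```text
clock: 10.18
position: [0.6079, 0.2811, 0.0177]
ee_rot: [0.0, -3.142, 0.0]
force: [0.3, 0.3, -0.8]
width: 0.437
clock: 10.52
position: [0.6079, 0.2811, 0.0157]
ee_rot: [0.0, -3.142, 0.0]
force: [-0.1, 0.6, -1.5]
width: 0.438
clock: 10.85
position: [0.6082, 0.2812, 0.0151]
ee_rot: [-0.0, 3.141, 0.001]
force: [-2.0, -0.9, 5.3]
width: 0.441
```

Contact came at 0.015, as predicted, so the offset is consistent. Releasing gently.

```bash
python3 -m pendant '[[[0,0,0,0,0,0,0.5],[0,0,0,0,0,0,0.4],[0,0,0,0,0,0,0.3],[0,0,0,0,0,0,0.3],[0,0,0,0,0,0,0.3],[0,0,0,0,0,0,0.3],[0,0,-0.2,0,0,0,0.3],[0,0,-0.4,0,0,0,0.3],[0,0,-0.5,0,0,0,0.3],[0,0,-0.5,0,0,0,0.3],[0,0,-0.5,0,0,0,0.3],[0,0,-0.3,0,0,0,0.3],[0,0,0,0,0,0,0.3],[0,0,0,0,0,0,0.3]]]'; python3 -c "
from h import *
go(.458,-.0095,.1)"
```

```text
clock: 12.02
position: [0.6082, 0.2813, 0.111]
ee_rot: [-0.0, 3.14, 0.001]
force: [-0.3, 0.7, -0.3]
width: 0.702
t 12.02 pos [0.6082 0.2813 0.111 ] F [-0.3  0.7 -0.3] w 0.702
shift if tool aligned [ 3.755 -7.269  0.276] now [ 3.756 -7.269  0.267] turn [0.009 0.014 0.001]
```

```bash
python3 -m pendant '[[[0.2,-0.3,0,0,0,0,0.3],[0.32,-0.6,0,0,0,0,0.3],[0.32,-0.6,0,0,0,0,0.3],[0.32,-0.63,0,0,0,0,0.3],[0.32,-0.63,0,0,0,0,0.3],[0.32,-0.63,0,0,0,0,0.3],[0.32,-0.63,0,0,0,0,0.3],[0.32,-0.63,0,0,0,0,0.3],[0.32,-0.63,0,0,0,0,0.3],[0.32,-0.63,0,0,0,0,0.3],[0.32,-0.6,0,0,0,0,0.3],[0.32,-0.36,0,0,0,0,0.3],[0.04,0,0,0,0,0,0.3],[0,0,0,0,0,0,0.3],[0,0,0,0,0,0,0.3],[0,0,0,0,0,0,0.3],[0,0,0,0,0,0,0.3],[0,0,0,0,0,0,0.3]]]'
python3 - <<'E'
from cell import arm
from h import *
d=arm.get_image("side"); go(.458,-.0095,.007)
i=d["img"][70:290,200:400]; cv2.imwrite("pics/g8.png",cv2.resize(i,None,fx=2.7,fy=2.7,interpolation=3)[:,:,::-1])
E
```

```text
clock: 13.52
position: [0.4579, 0.0071, 0.1103]
ee_rot: [0.002, -3.141, -0.0]
force: [-0.3, 0.2, -0.4]
width: 0.698
t 13.57 pos [0.4578 0.0069 0.1103] F [ 0.2 -0.2  1. ] w 0.698
shift if tool aligned [-0.005 -0.409  2.584] now [-0.004 -0.41   2.584] turn [ 0.    -0.001  0.015]
```

View pics/g8.png

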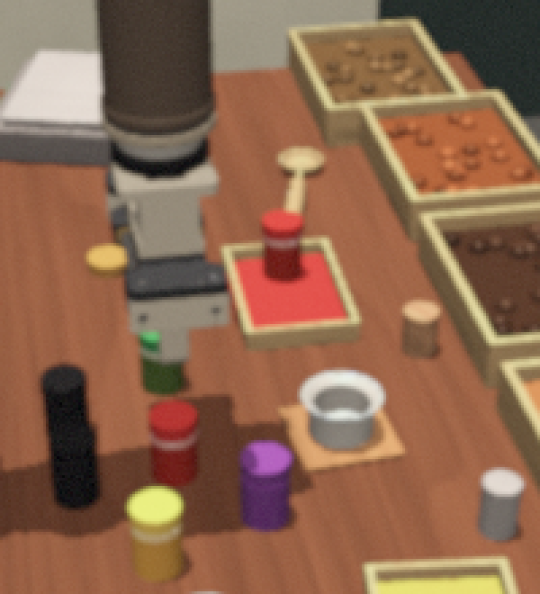

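```bash
python3 -m pendant '[[[0,-0.2,0,0,0,0,0.3],[0,-0.21,0.1,0,0,0,0.3],[0,0,0.3,0,0,0,0.3],[0,0,0.5,0,0,0,0.3],[0,0,0.3,0,0,0,0.3],[0,0,0,0,0,0,0.3],[0,0,0,0,0,0,0.3],[0,0,0,0,0,0,0.3],[0,0,0,0,0,0,0.3]]]'
python3 - <<'E'
from cell import arm
from h import *
d=arm.get_image("side"); go(.458,-.0095,.007)
E
```

```text
clock: 14.32
position: [0.4582, -0.0103, 0.0633]
ee_rot: [0.0, 3.14, 0.0]
force: [0.7, 0.2, 0.3]
width: 0.699
t 14.37 pos [ 0.4582 -0.0102  0.0633] F [-0.2  0.8 -0.3] w 0.7
shift if tool aligned [0.005 0.018 1.406] now [0.007 0.017 1.406] turn [ 0.002  0.019 -0.   ]
```

```bash
python3 -m pendant '[[[0,0.02,0.3,0,0,0,0.3],[0,0,0.4,0,0,0,0.3],[0,0,0.4,0,0,0,0.3],[0,0,0.3,0,0,0,0.3],[0,0,0,0,0,0,0.3],[0,0,0,0,0,0,0.3],[0,0,0,0,0,0,0.3],[0,0,0,0,0,0,0.3],[0,0,0,0,0,0,0.5],[0,0,0,0,0,0,0.6],[0,0,0,0,0,0,0.7],[0,0,0,0,0,0,0.7],[0,0,0,0,0,0,0.7],[0,0,0,0,0,0,0.7],[0,0,0,0,0,0,0.7],[0,0,0,0,0,0,0.7]]]' 20;python3 -m pendant '[[[0,0,-0.2,0,0,0,0.7],[0,0,-0.4,0,0,0,0.7],[0,0,-0.5,0,0,0,0.7],[0,0,-0.5,0,0,0,0.7],[0,0,-0.4,0,0,0,0.7],[0,0,-0.1,0,0,0,0.7],[0,0,0,0,0,0,0.7],[0,0,0,0,0,0,0.7],[0,0,0,0,0,0,0.7]]]' 20
python3 - <<'E'
from cell import arm
from h import *
d=arm.get_image("side"); go(.608,.197,.09)
i=d["img"][70:290,200:400]; cv2.imwrite("pics/g9.png",cv2.resize(i,None,fx=2.7,fy=2.7,interpolation=3)[:,:,::-1])
E
```

```text
clock: 15.7
position: [0.4577, -0.0093, 0.0066]
ee_rot: [-0.0, 3.141, 0.0]
force: [-0.5, 0.0, 5.1]
width: 0.441
clock: 16.45
position: [0.4568, -0.0093, 0.0896]
ee_rot: [0.0, -3.14, 0.0]
force: [-0.9, -1.1, -0.9]
width: 0.441
t 16.5 pos [ 0.4567 -0.0093  0.0895] F [-0.3 -0.1 -0.7] w 0.441
shift if tool aligned [-3.783  5.158 -0.012] now [-3.783  5.158 -0.021] turn [-0.003 -0.024  0.002]
```

View pics/g9.png

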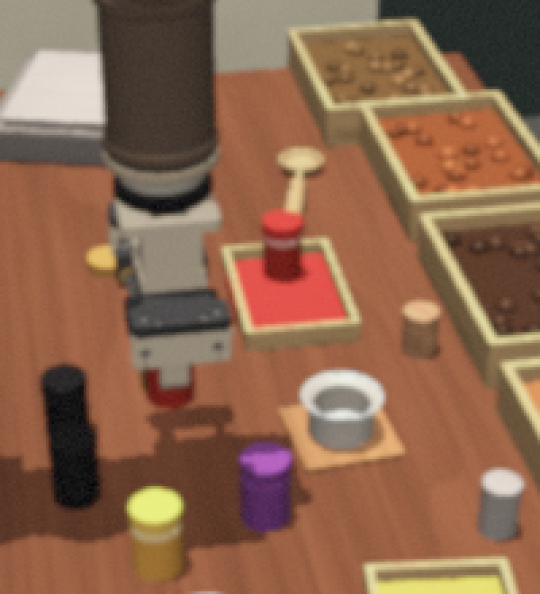

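```bash
python3 -m pendant '[[[-0.2,0.26,0,0,0,0,0.7],[-0.34,0.47,0,0,0,0,0.7],[-0.34,0.47,0,0,0,0,0.7],[-0.34,0.47,0,0,0,0,0.7],[-0.34,0.47,0,0,0,0,0.7],[-0.34,0.47,0,0,0,0,0.7],[-0.34,0.47,0,0,0,0,0.7],[-0.34,0.47,0,0,0,0,0.7],[-0.34,0.47,0,0,0,0,0.7],[-0.34,0.47,0,0,0,0,0.7],[-0.34,0.47,0,0,0,0,0.7],[-0.18,0.2,0,0,0,0,0.7],[0,0,0,0,0,0,0.7],[0,0,0,0,0,0,0.7],[0,0,0,0,0,0,0.7],[0,0,0,0,0,0,0.7],[0,0,0,0,0,0,0.7]]]'
python3 - <<'E'
from cell import arm
from h import *
d=arm.get_image("side"); go(.608,.197,.022)
i=d["img"][70:290,200:400]; cv2.imwrite("pics/g10.png",cv2.resize(i,None,fx=2.7,fy=2.7,interpolation=3)[:,:,::-1])
E
```

```text
clock: 17.92
position: [0.6084, 0.1959, 0.0906]
ee_rot: [-0.002, -3.141, 0.001]
force: [-0.9, -0.3, -0.0]
width: 0.442
t 17.97 pos [0.6085 0.1962 0.0907] F [-0.4 -0.3 -0.8] w 0.442
shift if tool aligned [0.012 0.021 1.718] now [0.012 0.022 1.717] turn [-0.002 -0.001 -0.013]
```

View pics/g10.png

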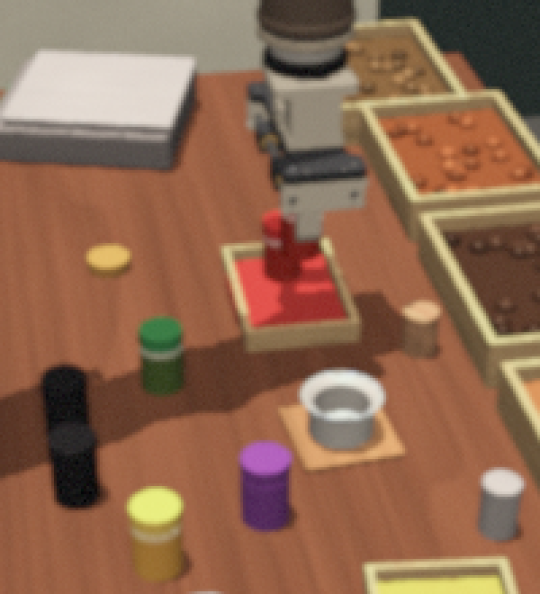

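```bash
python3 -m pendant '[[[0.01,0.02,0.3,0,0,0,0.7],[0,0,0.4,0,0,0,0.7],[0,0,0.4,0,0,0,0.7],[0,0,0.4,0,0,0,0.7],[0,0,0.2,0,0,0,0.7],[0,0,0,0,0,0,0.7],[0,0,0,0,0,0,0.7],[0,0,0,0,0,0,0.7],[0,0,0,0,0,0,0.7],[0,0,0,0,0,0,0.7]]]' ; python3 -m pendant '[[[0,0,0.07,0,0,0,0.7],[0,0,0.05,0,0,0,0.7],[0,0,0,0,0,0,0.7],[0,0,0,0,0,0,0.7],[0,0,0,0,0,0,0.7]]]'
```

```text
clock: 18.8
position: [0.6089, 0.1982, 0.0234]
ee_rot: [-0.0, 3.14, 0.001]
force: [-0.1, -0.7, -0.8]
width: 0.439
clock: 19.22
position: [0.6083, 0.1979, 0.0177]
ee_rot: [0.0, -3.142, -0.0]
force: [0.3, -0.6, -1.3]
width: 0.436
```

```bash
python3 -m pendant '[[[0,0,0.05,0,0,0,0.7],[0,0,0,0,0,0,0.7],[0,0,0,0,0,0,0.7],[0,0,0,0,0,0,0.7]]]';  python3 -m pendant '[[[0,0,0.03,0,0,0,0.7],[0,0,0,0,0,0,0.7],[0,0,0,0,0,0,0.7],[0,0,0,0,0,0,0.7]]]'
```

```text
clock: 19.55
position: [0.6083, 0.1979, 0.0157]
ee_rot: [0.0, -3.142, 0.0]
force: [-0.4, -0.4, -2.0]
width: 0.438
clock: 19.88
position: [0.6085, 0.198, 0.0148]
ee_rot: [-0.0, 3.141, 0.0]
force: [-0.8, -0.6, 2.5]
width: 0.44
```

```bash
python3 -m pendant '[[[0,0,0,0,0,0,0.5],[0,0,0,0,0,0,0.4],[0,0,0,0,0,0,0.35],[0,0,0,0,0,0,0.35],[0,0,0,0,0,0,0.35],[0,0,0,0,0,0,0.35],[0,0,-0.2,0,0,0,0.35],[0,0,-0.4,0,0,0,0.35],[0,0,-0.5,0,0,0,0.35],[0,0,-0.5,0,0,0,0.35],[0,0,-0.5,0,0,0,0.3],[0,0,-0.3,0,0,0,0.3],[0,0,0,0,0,0,0.3],[0,0,0,0,0,0,0.3]]]'; python3 -c "
from h import *
go(.4298,-.121,.11)"
```

```text
clock: 21.05
position: [0.6086, 0.1981, 0.111]
ee_rot: [-0.0, 3.14, 0.001]
force: [-0.4, 0.4, -0.1]
width: 0.699
t 21.05 pos [0.6086 0.1981 0.111 ] F [-0.4  0.4 -0.1] w 0.699
shift if tool aligned [ 4.471 -7.977  0.026] now [ 4.472 -7.976  0.015] turn [0.007 0.015 0.002]
```

```bash
python3 -m pendant '[[[0.17,-0.31,0,0,0,0,0.3],[0.345,-0.615,0,0,0,0,0.3],[0.345,-0.615,0,0,0,0,0.3],[0.345,-0.615,0,0,0,0,0.3],[0.345,-0.615,0,0,0,0,0.3],[0.345,-0.615,0,0,0,0,0.3],[0.345,-0.615,0,0,0,0,0.3],[0.345,-0.615,0,0,0,0,0.3],[0.345,-0.615,0,0,0,0,0.3],[0.345,-0.615,0,0,0,0,0.3],[0.345,-0.615,0,0,0,0,0.3],[0.345,-0.615,0,0,0,0,0.3],[0.345,-0.615,0,0,0,0,0.3],[0.16,-0.29,0,0,0,0,0.3],[0,0,0,0,0,0,0.3],[0,0,0,0,0,0,0.3],[0,0,0,0,0,0,0.3],[0,0,0,0,0,0,0.3],[0,0,0,0,0,0,0.3]]]'
python3 - <<'E'
from cell import arm
from h import *
d=arm.get_image("side"); go(.4298,-.121,.007)
i=d["img"][70:310,200:420]; cv2.imwrite("pics/g11.png",cv2.resize(i,None,fx=2.5,fy=2.5,interpolation=3)[:,:,::-1])
E
```

```text
clock: 22.63
position: [0.43, -0.1203, 0.1102]
ee_rot: [0.003, -3.141, -0.0]
force: [-0.4, -0.7, 0.8]
width: 0.701
t 22.68 pos [ 0.43   -0.1204  0.1103] F [ 0.3  0.2 -0.5] w 0.702
shift if tool aligned [ 0.004 -0.014  2.583] now [ 0.003 -0.015  2.583] turn [ 0.002 -0.002  0.023]
```

View pics/g11.png

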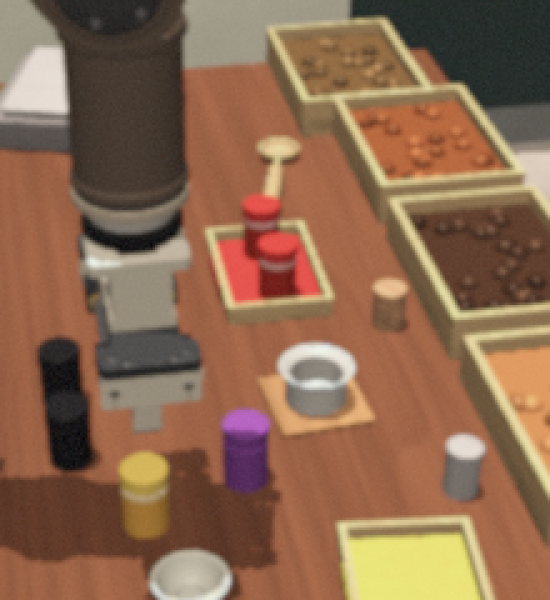

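Both red jars stand upright in the red tray, and the gripper is over the yellow jar. Going down.

```bash
python3 -m pendant '[[[0,-0.01,0.3,0,0,0,0.3],[0,0,0.5,0,0,0,0.3],[0,0,0.5,0,0,0,0.3],[0,0,0.4,0,0,0,0.3],[0,0,0.4,0,0,0,0.3],[0,0,0.3,0,0,0,0.3],[0,0,0.18,0,0,0,0.3],[0,0,0,0,0,0,0.3],[0,0,0,0,0,0,0.3],[0,0,0,0,0,0,0.3],[0,0,0,0,0,0,0.3]]]' 20;python3 -m pendant '[[[0,0,0,0,0,0,0.5],[0,0,0,0,0,0,0.6],[0,0,0,0,0,0,0.7],[0,0,0,0,0,0,0.7],[0,0,0,0,0,0,0.7],[0,0,0,0,0,0,0.7],[0,0,0,0,0,0,0.7],[0,0,0,0,0,0,0.7]]]' 20
```

```text
clock: 23.6
position: [0.4302, -0.1217, 0.008]
ee_rot: [-0.0, 3.14, -0.0]
force: [0.6, -0.2, -0.2]
width: 0.703
clock: 24.27
position: [0.4297, -0.1217, 0.0074]
ee_rot: [-0.0, 3.141, 0.0]
force: [-0.2, 0.6, 3.8]
width: 0.437
```

```bash
python3 -m pendant '[[[0,0,-0.2,0,0,0,0.7],[0,0,-0.4,0,0,0,0.7],[0,0,-0.5,0,0,0,0.7],[0,0,-0.5,0,0,0,0.7],[0,0,-0.4,0,0,0,0.7],[0,0,-0.1,0,0,0,0.7],[0,0,0,0,0,0,0.7],[0,0,0,0,0,0,0.7],[0,0,0,0,0,0,0.7]]]' 20
python3 - <<'E'
from cell import arm
from h import *
d=arm.get_image("side"); go(.628,-.259,.09)
i=d["img"][150:390,200:420]; cv2.imwrite("pics/g12.png",cv2.resize(i,None,fx=2.5,fy=2.5,interpolation=3)[:,:,::-1])
E
```

```text
clock: 25.02
position: [0.4288, -0.1215, 0.0904]
ee_rot: [0.0, -3.14, -0.0]
force: [-0.5, 0.3, -0.9]
width: 0.445
t 25.07 pos [ 0.4288 -0.1215  0.0903] F [ 0.  -0.4 -1.9] w 0.44
shift if tool aligned [-4.981 -3.436  0.008] now [-4.980e+00 -3.437e+00 -2.000e-03] turn [ 0.003 -0.024  0.002]
```

View pics/g12.png

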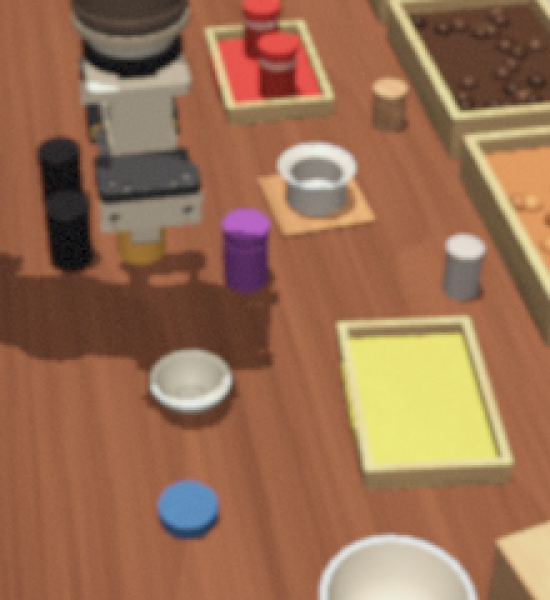

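```bash
python3 -m pendant '[[[-0.22,-0.15,0,0,0,0,0.7],[-0.41,-0.285,0,0,0,0,0.7],[-0.41,-0.285,0,0,0,0,0.7],[-0.41,-0.285,0,0,0,0,0.7],[-0.41,-0.285,0,0,0,0,0.7],[-0.41,-0.285,0,0,0,0,0.7],[-0.41,-0.285,0,0,0,0,0.7],[-0.41,-0.285,0,0,0,0,0.7],[-0.41,-0.285,0,0,0,0,0.7],[-0.41,-0.285,0,0,0,0,0.7],[-0.41,-0.285,0,0,0,0,0.7],[-0.41,-0.285,0,0,0,0,0.7],[-0.25,-0.15,0,0,0,0,0.7],[0,0,0,0,0,0,0.7],[0,0,0,0,0,0,0.7],[0,0,0,0,0,0,0.7],[0,0,0,0,0,0,0.7],[0,0,0,0,0,0,0.7]]]'
python3 - <<'E'
from cell import arm
from h import *
d=arm.get_image("side"); go(.628,-.259,.023)
i=d["img"][150:390,200:420]; cv2.imwrite("pics/g13.png",cv2.resize(i,None,fx=2.5,fy=2.5,interpolation=3)[:,:,::-1])
E
```

```text
clock: 26.57
position: [0.6283, -0.2586, 0.0913]
ee_rot: [0.001, -3.141, -0.001]
force: [-0.0, 0.1, -1.1]
width: 0.438
t 26.62 pos [ 0.6284 -0.2587  0.0914] F [-0.4 -0.4 -0.8] w 0.442
shift if tool aligned [ 0.011 -0.008  1.71 ] now [ 0.011 -0.009  1.71 ] turn [ 0.004 -0.001  0.006]
```

View pics/g13.png

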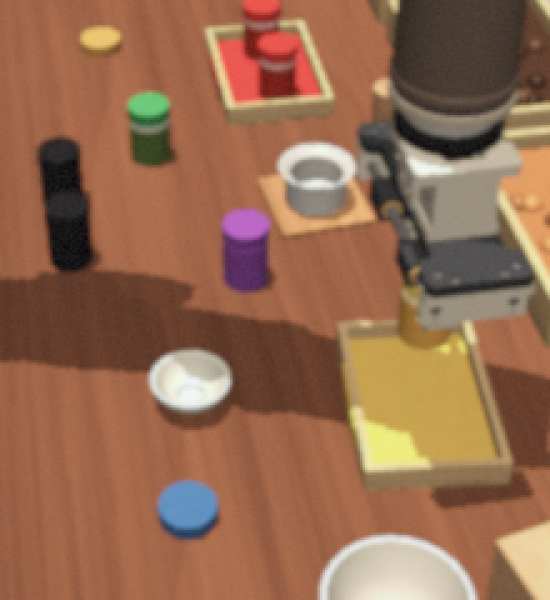

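```bash
python3 -m pendant '[[[0.01,0,0.3,0,0,0,0.7],[0,0,0.4,0,0,0,0.7],[0,0,0.4,0,0,0,0.7],[0,0,0.4,0,0,0,0.7],[0,0,0.2,0,0,0,0.7],[0,0,0.05,0,0,0,0.7],[0,0,0.05,0,0,0,0.7],[0,0,0,0,0,0,0.7],[0,0,0,0,0,0,0.7],[0,0,0,0,0,0,0.7],[0,0,0,0,0,0,0.7]]]' ; python3 -m pendant '[[[0,0,0.05,0,0,0,0.7],[0,0,0,0,0,0,0.7],[0,0,0,0,0,0,0.7],[0,0,0,0,0,0,0.7]]]';  python3 -m pendant '[[[0,0,0.03,0,0,0,0.7],[0,0,0,0,0,0,0.7],[0,0,0,0,0,0,0.7],[0,0,0,0,0,0,0.7]]]'
```

```text
clock: 27.53
position: [0.6288, -0.2592, 0.02]
ee_rot: [-0.0, 3.14, -0.001]
force: [-0.6, -0.1, -1.4]
width: 0.439
clock: 27.87
position: [0.6283, -0.259, 0.0173]
ee_rot: [0.0, -3.142, -0.0]
force: [1.2, 0.4, -0.9]
width: 0.443
clock: 28.2
position: [0.6284, -0.2591, 0.0161]
ee_rot: [0.0, -3.142, -0.0]
force: [0.2, 0.6, -1.2]
width: 0.44
```

```bash
python3 -m pendant '[[[0,0,0.03,0,0,0,0.7],[0,0,0,0,0,0,0.7],[0,0,0,0,0,0,0.7],[0,0,0,0,0,0,0.7]]]'
```

```text
clock: 28.53
position: [0.6287, -0.2591, 0.0156]
ee_rot: [-0.0, 3.141, -0.0]
force: [-1.2, 0.7, 6.1]
width: 0.44
```

```bash
python3 -m pendant '[[[0,0,0,0,0,0,0.5],[0,0,0,0,0,0,0.4],[0,0,0,0,0,0,0.35],[0,0,0,0,0,0,0.3],[0,0,0,0,0,0,0.3],[0,0,0,0,0,0,0.3],[0,0,-0.2,0,0,0,0.3],[0,0,-0.4,0,0,0,0.3],[0,0,-0.5,0,0,0,0.3],[0,0,-0.5,0,0,0,0.3],[0,0,-0.5,0,0,0,0.3],[0,0,-0.3,0,0,0,0.3],[0,0,0,0,0,0,0.3],[0,0,0,0,0,0,0.3]]]'
python3 - <<'E'
from h import *
from cell import arm
d=arm.get_image("side")
i=d["img"][150:390,200:420]; cv2.imwrite("pics/g14.png",cv2.resize(i,None,fx=2.5,fy=2.5,interpolation=3)[:,:,::-1])
go(.4343,-.333,.05)
E
```

```text
clock: 29.7
position: [0.6287, -0.2591, 0.1114]
ee_rot: [-0.0, 3.14, -0.0]
force: [0.5, 0.6, -1.1]
width: 0.695
t 29.75 pos [ 0.628  -0.2588  0.1103] F [-0.4  0.1 -0.2] w 0.702
shift if tool aligned [ 4.844 -1.855  1.509] now [ 4.843 -1.854  1.51 ] turn [ 0.005 -0.006  0.002]
```

View pics/g14.png

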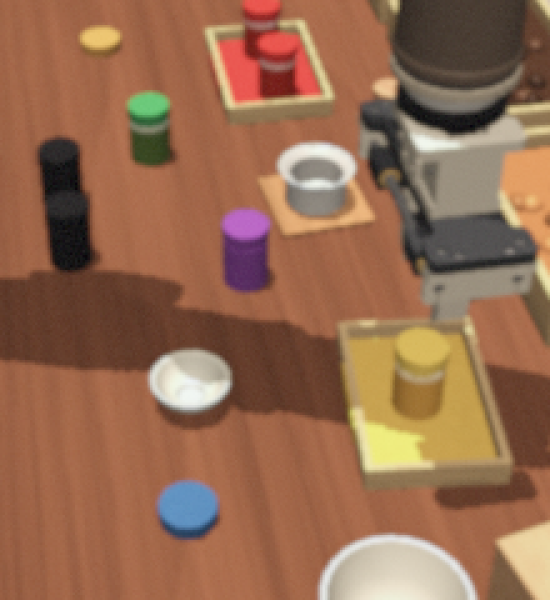

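```bash
python3 -m pendant '[[[0.22,-0.085,0,0,0,0,0.3],[0.44,-0.17,0,0,0,0,0.3],[0.44,-0.17,0,0,0,0,0.3],[0.44,-0.17,0,0,0,0,0.3],[0.44,-0.17,0,0,0,0,0.3],[0.44,-0.17,0,0,0,0,0.3],[0.44,-0.17,0,0,0,0,0.3],[0.44,-0.17,0,0,0,0,0.3],[0.44,-0.17,0,0,0,0,0.3],[0.44,-0.17,0,0,0,0,0.3],[0.44,-0.17,0,0,0,0,0.3],[0.22,-0.07,0.1,0,0,0,0.3],[0,0,0.4,0,0,0,0.3],[0,0,0.5,0,0,0,0.3],[0,0,0.4,0,0,0,0.3],[0,0,0,0,0,0,0.3],[0,0,0,0,0,0,0.3],[0,0,0,0,0,0,0.3],[0,0,0,0,0,0,0.3],[0,0,0,0,0,0,0.3]]]'
python3 - <<'E'
from cell import arm
from h import *
d=arm.get_image("side"); go(.4343,-.333,-.01)
i=d["img"][200:420,180:380]; cv2.imwrite("pics/g15.png",cv2.resize(i,None,fx=2.7,fy=2.7,interpolation=3)[:,:,::-1])
X=cloud(d); p=arm.observe()["position"]
m=(abs(X[...,0]-p[0])<.03)&(abs(X[...,1]-p[1])<.11)&(X[...,2]>.045)&(X[...,2]<.16)
vs,us=np.nonzero(m)
for v in range(vs.min(),vs.max()+1): 
    k=us[vs==v]
    if len(k): print(v,k.min(),k.max(),np.median(X[v,k],0).round(3))
E
```

```text
clock: 31.42
position: [0.4354, -0.3336, 0.0557]
ee_rot: [-0.0, 3.14, -0.001]
force: [-0.1, 0.3, 0.6]
width: 0.698
t 31.47 pos [ 0.4353 -0.3335  0.0557] F [ 0.2 -0.3 -0.9] w 0.696
shift if tool aligned [0.025 0.013 1.642] now [0.027 0.014 1.642] turn [-0.008  0.015  0.003]
286 256 258 [ 0.408 -0.305  0.156]
287 257 258 [ 0.409 -0.308  0.157]
288 256 258 [ 0.407 -0.312  0.158]
289 256 258 [ 0.407 -0.313  0.157]
290 257 258 [ 0.408 -0.317  0.159]
291 257 259 [ 0.408 -0.318  0.156]
292 257 259 [ 0.408 -0.321  0.157]
293 257 259 [ 0.408 -0.323  0.157]
294 257 259 [ 0.407 -0.326  0.158]
295 257 259 [ 0.407 -0.328  0.157]
296 258 259 [ 0.408 -0.331  0.157]
297 258 260 [ 0.408 -0.333  0.158]
298 258 260 [ 0.408 -0.336  0.159]
299 258 260 [ 0.407 -0.338  0.158]
300 258 260 [ 0.407 -0.339  0.156]
301 258 260 [ 0.407 -0.341  0.156]
302 259 260 [ 0.407 -0.345  0.158]
303 259 261 [ 0.408 -0.347  0.158]
304 259 295 [ 0.409 -0.35   0.157]
305 259 261 [ 0.407 -0.351  0.157]
306 259 261 [ 0.407 -0.354  0.158]
307 260 261 [ 0.408 -0.356  0.157]
308 260 262 [ 0.408 -0.358  0.157]
309 260 262 [ 0.408 -0.361  0.157]
332 302 302 [ 0.464 -0.421  0.158]
333 294 302 [ 0.458 -0.419  0.155]
334 287 302 [ 0.453 -0.419  0.153]
335 280 302 [ 0.447 -0.419  0.153]
336 272 302 [ 0.441 -0.419  0.152]
337 265 302 [ 0.435 -0.419  0.15 ]
338 265 302 [ 0.435 -0.419  0.149]
339 265 301 [ 0.434 -0.419  0.147]
340 265 294 [ 0.43  -0.419  0.145]
341 265 286 [ 0.423 -0.419  0.144]
342 265 286 [ 0.423 -0.419  0.141]
343 265 286 [ 0.427 -0.382  0.095]
344 273 286 [ 0.434 -0.381  0.091]
345 273 282 [ 0.431 -0.381  0.089]
346 273 275 [ 0.424 -0.381  0.086]
```

View pics/g15.png

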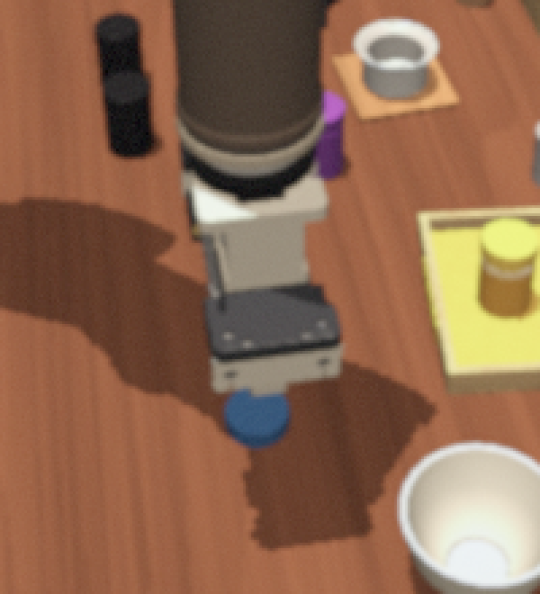

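```bash
python3 -m pendant '[[[0.02,0,0.3,0,0,0,0.3],[0,0,0.4,0,0,0,0.3],[0,0,0.4,0,0,0,0.3],[0,0,0.4,0,0,0,0.3],[0,0,0.2,0,0,0,0.3],[0,0,0.05,0,0,0,0.3],[0,0,0,0,0,0,0.3],[0,0,0,0,0,0,0.3],[0,0,0,0,0,0,0.3],[0,0,0,0,0,0,0.3]]]'
python3 - <<'E'
from cell import arm
from h import *
d=arm.get_image("side"); go(.4343,-.333,-.02)
i=d["img"][250:410,180:380]; cv2.imwrite("pics/g16.png",cv2.resize(i,None,fx=3.7,fy=3.7,interpolation=3)[:,:,::-1])
X=cloud(d); p=arm.observe()["position"]
m=(abs(X[...,0]-p[0])<.015)&(abs(X[...,1]+.381)<.008)&(X[...,2]>.004)&(X[...,2]<.1)
vs,us=np.nonzero(m)
for v in range(vs.min(),vs.max()+1): 
    k=us[vs==v]
    if len(k): print(v,k.min(),k.max(),np.median(X[v,k],0).round(3))
E
```

```text
clock: 32.3
position: [0.4345, -0.3337, -0.0143]
ee_rot: [-0.0, 3.14, -0.001]
force: [-0.2, -0.4, 0.2]
width: 0.698
t 32.35 pos [ 0.4345 -0.3336 -0.0144] F [-1.   0.4 -0.7] w 0.7
shift if tool aligned [0.004 0.015 0.14 ] now [0.004 0.015 0.14 ] turn [-0.008  0.014  0.002]
370 284 285 [ 0.441 -0.383  0.023]
371 277 285 [ 0.435 -0.382  0.02 ]
372 274 279 [ 0.428 -0.381  0.018]
377 276 281 [ 0.431 -0.382  0.004]
378 278 278 [ 0.429 -0.384  0.005]
```

View pics/g16.png

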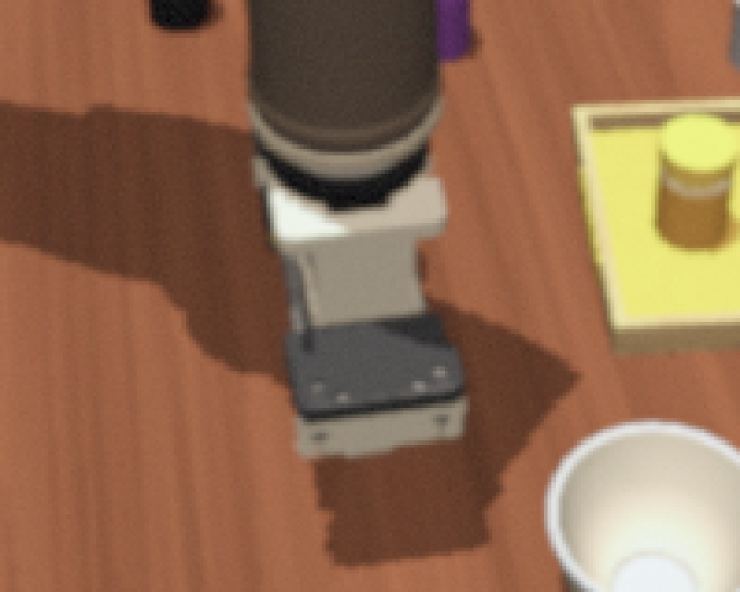

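```bash
python3 -m pendant '[[[0,0.01,0.1,0,0,0,0.3],[0,0,0,0,0,0,0.3],[0,0,0,0,0,0,0.3],[0,0,0,0,0,0,0.3]]]';python3 -m pendant '[[[0,0,0.05,0,0,0,0.3],[0,0,0,0,0,0,0.3],[0,0,0,0,0,0,0.3],[0,0,0,0,0,0,0.3]]]';python3 -m pendant '[[[0,0,0.05,0,0,0,0.3],[0,0,0,0,0,0,0.3],[0,0,0,0,0,0,0.3],[0,0,0,0,0,0,0.3]]]'
```

```text
clock: 32.68
position: [0.4348, -0.3336, -0.0172]
ee_rot: [0.0, 3.139, -0.002]
force: [-4.8, 2.8, 24.6]
width: 0.7
clock: 33.02
position: [0.4348, -0.3336, -0.0174]
ee_rot: [0.001, 3.138, -0.001]
force: [-10.3, 6.9, 50.4]
width: 0.699
clock: 33.35
position: [0.4349, -0.3337, -0.0176]
ee_rot: [0.001, 3.138, -0.001]
force: [-16.7, 12.9, 77.1]
width: 0.705
```

Contact was at −0.017, and chaining those steps pushed harder than I meant to: 77 N at the wrist, where the limit is 120 N. Backing off to about 5 mm above contact.

```bash
python3 -m pendant '[[[0,0,-0.26,0,0,0,0.3],[0,0,0,0,0,0,0.3],[0,0,0,0,0,0,0.3],[0,0,0,0,0,0,0.3],[0,0,0,0,0,0,0.3]]]'; python3 -c "
from h import *
go(.4343,-.333,-.012)"
```

```text
clock: 33.77
position: [0.4337, -0.3326, -0.0133]
ee_rot: [0.0, -3.141, -0.001]
force: [-1.3, -0.5, -0.2]
width: 0.699
t 33.77 pos [ 0.4337 -0.3326 -0.0133] F [-1.3 -0.5 -0.2] w 0.699
shift if tool aligned [-0.016 -0.009 -0.034] now [-0.016 -0.009 -0.034] turn [ 0.007 -0.011  0.003]
```

```bash
python3 -m pendant '[[[0,0,-0.04,0,0,0,0.3],[0,0,0,0,0,0,0.4],[0,0,0,0,0,0,0.5],[0,0,0,0,0,0,0.6],[0,0,0,0,0,0,0.65],[0,0,0,0,0,0,0.65],[0,0,0,0,0,0,0.65],[0,0,0,0,0,0,0.65]]]' 20; python3 -m pendant '[[[0,0,-0.3,0,0,0,0.65],[0,0,-0.5,0,0,0,0.65],[0,0,-0.5,0,0,0,0.65],[0,0,-0.5,0,0,0,0.65],[0,0,-0.4,0,0,0,0.65],[0,0,0,0,0,0,0.65],[0,0,0,0,0,0,0.65],[0,0,0,0,0,0,0.65],[0,0,0,0,0,0,0.65]]]'
python3 - <<'E'
from cell import arm
from h import *
d=arm.get_image("side"); go(.609,.0165,.076)
i=d["img"][200:400,200:380]; cv2.imwrite("pics/g17.png",cv2.resize(i,None,fx=3,fy=3,interpolation=3)[:,:,::-1])
E
```

```text
clock: 34.43
position: [0.434, -0.3328, -0.0111]
ee_rot: [0.0, -3.142, -0.0]
force: [0.1, -0.1, -0.6]
width: 0.47
clock: 35.18
position: [0.4333, -0.3324, 0.0758]
ee_rot: [0.0, -3.14, -0.002]
force: [-0.2, -0.2, -0.4]
width: 0.469
t 35.23 pos [ 0.4334 -0.3324  0.0758] F [0.8 0.1 0.1] w 0.469
shift if tool aligned [-4.391e+00  8.724e+00 -4.000e-03] now [-4.392e+00  8.723e+00 -2.000e-03] turn [ 0.012 -0.02   0.002]
```

View pics/g17.png

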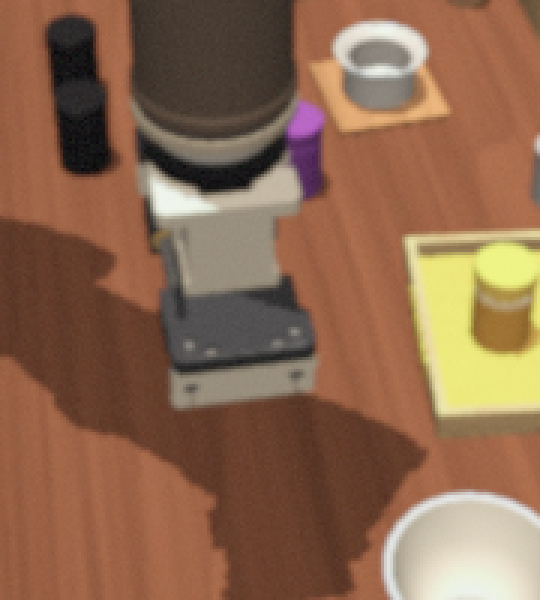

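```bash
python3 -m pendant '[[[-0.13,0.27,-0.2,0,0,0,0.65],[-0.275,0.545,0,0,0,0,0.65],[-0.275,0.545,0,0,0,0,0.65],[-0.275,0.545,0,0,0,0,0.65],[-0.275,0.545,0,0,0,0,0.65],[-0.275,0.545,0,0,0,0,0.65],[-0.275,0.545,0,0,0,0,0.65],[-0.275,0.545,0,0,0,0,0.65],[-0.275,0.545,0,0,0,0,0.65],[-0.275,0.545,0,0,0,0,0.65],[-0.275,0.545,0,0,0,0,0.65],[-0.275,0.545,0,0,0,0,0.65],[-0.275,0.545,0,0,0,0,0.65],[-0.275,0.545,0,0,0,0,0.65],[-0.275,0.545,0,0,0,0,0.65],[-0.275,0.545,0,0,0,0,0.65],[-0.13,0.27,0,0,0,0,0.65],[0,0,0,0,0,0,0.65],[0,0,0,0,0,0,0.65]]]'
python3 -m pendant '[[[0,0,0,0,0,0,0.65],[0,0,0,0,0,0,0.65],[0,0,0,0,0,0,0.65],[0,0,0,0,0,0,0.65]]]'
python3 - <<'E'
from cell import arm
from h import *
d=arm.get_image("side"); go(.609,.0165,.035)
i=d["img"][120:270,240:420]; cv2.imwrite("pics/g18.png",cv2.resize(i,None,fx=4,fy=4,interpolation=3)[:,:,::-1])
E
```

```text
clock: 36.82
position: [0.6088, 0.0155, 0.0841]
ee_rot: [0.002, -3.14, 0.001]
force: [-0.4, -1.4, -0.8]
width: 0.469
clock: 37.15
position: [0.6091, 0.0146, 0.085]
ee_rot: [-0.002, -3.142, 0.0]
force: [-0.5, 0.6, 0.3]
width: 0.47
t 37.2 pos [0.6092 0.0149 0.085 ] F [-0.3  0.4 -1.1] w 0.469
shift if tool aligned [0.005 0.041 1.251] now [0.005 0.041 1.251] turn [-0.001  0.001 -0.013]
```

View pics/g18.png

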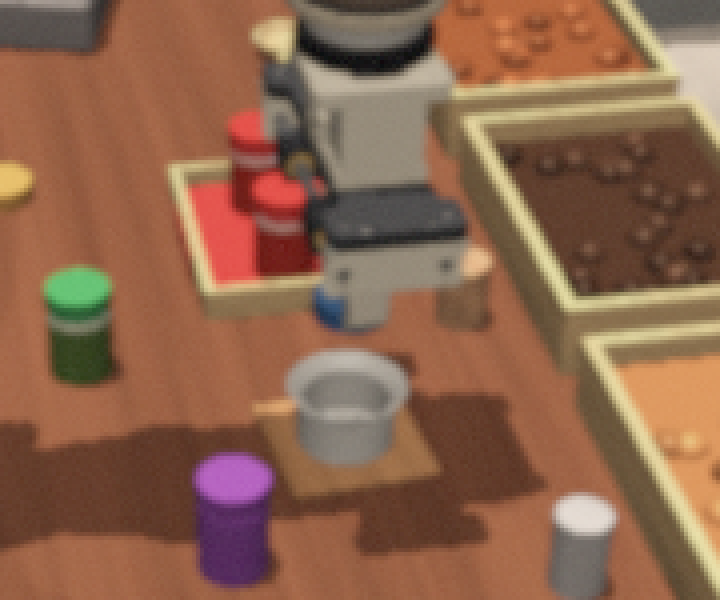

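```bash
python3 -m pendant '[[[0,0.04,0.3,0,0,0,0.65],[0,0,0.4,0,0,0,0.65],[0,0,0.4,0,0,0,0.65],[0,0,0.15,0,0,0,0.65],[0,0,0,0,0,0,0.65],[0,0,0,0,0,0,0.65],[0,0,0,0,0,0,0.65],[0,0,0,0,0,0,0.65],[0,0,0,0,0,0,0.65]]]'
python3 - <<'E'
from cell import arm
from h import *
d=arm.get_image("side"); go(.609,.0165,.030)
i=d["img"][140:260,250:400]; cv2.imwrite("pics/g19.png",cv2.resize(i,None,fx=5,fy=5,interpolation=3)[:,:,::-1])
E
```

```text
clock: 37.95
position: [0.6099, 0.0174, 0.0357]
ee_rot: [-0.0, 3.14, 0.0]
force: [0.7, -0.3, -0.3]
width: 0.47
t 38.0 pos [0.6099 0.0174 0.0356] F [-0.6  0.6 -0.5] w 0.471
shift if tool aligned [ 0.021 -0.022  0.14 ] now [ 0.021 -0.022  0.14 ] turn [0.003 0.016 0.002]
```

View pics/g19.png

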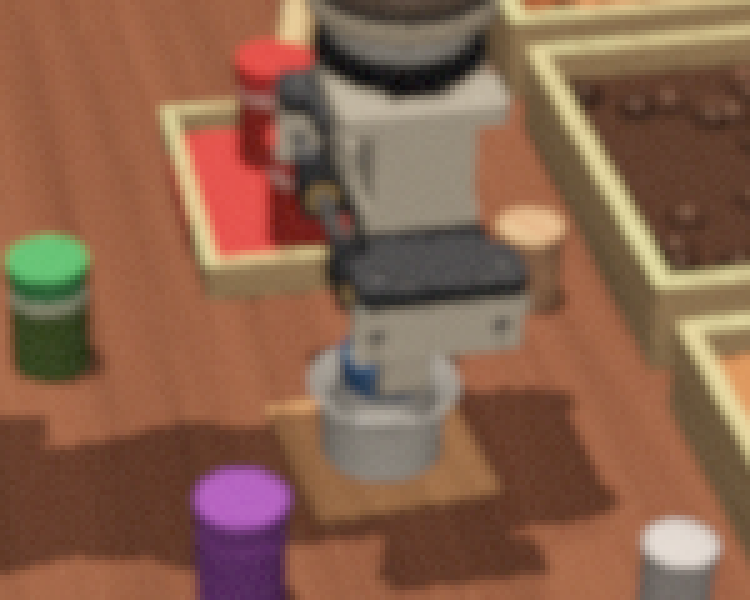

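Run:
```python
from cell import arm
from h import *
d=arm.get_image("side"); X=cloud(d)
for v in range(206,224,2):
    print(v,[(u,*X[v,u].round(3)) for u in range(310,348,3)][:13:2])
m=(abs(X[...,0]-.61)<.02)&(abs(X[...,1]+.02)<.012)&(X[...,2]>.052)&(X[...,2]<.1)
print('finger',X[m][:,0].min(),X[m][:,0].max(),np.median(X[m],0),X[m][:,2].min())
# original rim from side
e=np.load("pics/side0.npz"); Y=cloud(e)
m=np.zeros(Y.shape[:2],bool); m[200:245,300:350]=1
s=m&(abs(Y[...,2]-.044)<.005); p=Y[s][:,:2].astype(np.float32); print('rim side',cv2.minEnclosingCircle(p))
hs=cv2.cvtColor(d["img"],cv2.COLOR_RGB2HSV); m=(hs[...,0]>95)&(hs[...,0]<125)&(hs[...,1]>120); m[:200]=0; m[:,:300]=0;m[:,350:]=0; m[225:]=0
print(X[m].min(0),X[m].max(0),m.sum())
```

```text
206 [(310, np.float64(0.589), np.float64(0.12), np.float64(0.004)), (316, np.float64(0.605), np.float64(0.121), np.float64(0.001)), (322, np.float64(0.574), np.float64(-0.069), np.float64(0.138)), (328, np.float64(0.587), np.float64(-0.069), np.float64(0.136)), (334, np.float64(0.6), np.float64(-0.071), np.float64(0.136)), (340, np.float64(0.613), np.float64(-0.068), np.float64(0.132)), (346, np.float64(0.626), np.float64(-0.069), np.float64(0.131))]
208 [(310, np.float64(0.588), np.float64(0.115), np.float64(0.001)), (316, np.float64(0.603), np.float64(0.115), np.float64(-0.0)), (322, np.float64(0.574), np.float64(-0.07), np.float64(0.133)), (328, np.float64(0.587), np.float64(-0.072), np.float64(0.133)), (334, np.float64(0.601), np.float64(-0.068), np.float64(0.128)), (340, np.float64(0.614), np.float64(-0.068), np.float64(0.127)), (346, np.float64(0.627), np.float64(-0.068), np.float64(0.125))]
210 [(310, np.float64(0.586), np.float64(0.107), np.float64(0.001)), (316, np.float64(0.587), np.float64(0.045), np.float64(0.045)), (322, np.float64(0.575), np.float64(-0.066), np.float64(
[... 2539 characters left out ...]
0, np.float64(0.574), np.float64(0.049), np.float64(0.008)), (316, np.float64(0.578), np.float64(-0.001), np.float64(0.044)), (322, np.float64(0.603), np.float64(0.045), np.float64(0.007)), (328, np.float64(0.617), np.float64(0.042), np.float64(0.007)), (334, np.float64(0.628), np.float64(0.028), np.float64(0.016)), (340, np.float64(0.646), np.float64(0.037), np.float64(0.007)), (346, np.float64(0.663), np.float64(0.045), np.float64(-0.001))]
finger 0.5971241563957275 0.6195230597755876 [ 0.6072841  -0.02006038  0.07444869] 0.05677824512563849
rim side ((0.6062155961990356, 0.01714286580681801), 0.037321534007787704)
[ 0.58833562 -0.00278988  0.05411477] [0.59489976 0.00815815 0.06490027] 12
```

```bash
python3 -m pendant '[[[0.04,-0.02,0.06,0,0,0,0.65],[0,0,0.06,0,0,0,0.65],[0,0,0,0,0,0,0.65],[0,0,0,0,0,0,0.65],[0,0,0,0,0,0,0.65],[0,0,0,0,0,0,0.65]]]'
```

```text
clock: 38.55
position: [0.6078, 0.0166, 0.0301]
ee_rot: [0.0, -3.142, -0.0]
force: [-0.4, -0.5, -1.3]
width: 0.467
```

No contact. Releasing at the mouth.

```bash
python3 -m pendant '[[[0,0,0,0,0,0,0.3],[0,0,0,0,0,0,0.3],[0,0,0,0,0,0,0.3],[0,0,0,0,0,0,0.3],[0,0,0,0,0,0,0.3],[0,0,-0.3,0,0,0,0.3],[0,0,-0.5,0,0,0,0.3],[0,0,-0.5,0,0,0,0.3],[0,0,-0.5,0,0,0,0.3],[0,0,-0.2,0,0,0,0.3],[0,0,0,0,0,0,0.3],[0,0,0,0,0,0,0.3],[0,0,0,0,0,0,0.3]]]'
python3 - <<'E'
from cell import arm
from h import *
d=arm.get_image("side"); go(.4344,.335,.1)
i=d["img"][140:260,250:400]; cv2.imwrite("pics/g20.png",cv2.resize(i,None,fx=5,fy=5,interpolation=3)[:,:,::-1])
E
```

```text
clock: 39.63
position: [0.607, 0.0166, 0.1091]
ee_rot: [0.0, -3.14, 0.0]
force: [-0.3, -0.1, 0.1]
width: 0.699
t 39.68 pos [0.6068 0.0165 0.1089] F [-0.1 -0.   0. ] w 0.7
shift if tool aligned [4.311 7.962 0.222] now [4.308 7.963 0.229] turn [-0.003 -0.026  0.003]
```

View pics/g20.png

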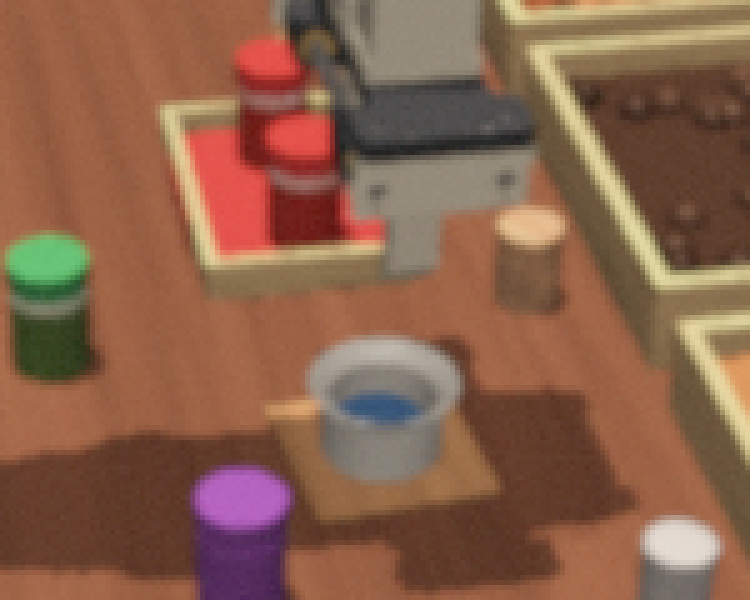

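Blue lies flat at the bottom of the tube. Now the gold tin.

```bash
python3 -m pendant '[[[0.14,0.27,0,0,0,0,0.3],[0.287,0.53,0,0,0,0,0.3],[0.287,0.53,0,0,0,0,0.3],[0.287,0.53,0,0,0,0,0.3],[0.287,0.53,0,0,0,0,0.3],[0.287,0.53,0,0,0,0,0.3],[0.287,0.53,0,0,0,0,0.3],[0.287,0.53,0,0,0,0,0.3],[0.287,0.53,0,0,0,0,0.3],[0.287,0.53,0,0,0,0,0.3],[0.287,0.53,0,0,0,0,0.3],[0.287,0.53,0,0,0,0,0.3],[0.287,0.53,0,0,0,0,0.3],[0.287,0.53,0,0,0,0,0.3],[0.287,0.53,0,0,0,0,0.3],[0.14,0.27,0,0,0,0,0.3],[0,0,0,0,0,0,0.3],[0,0,0,0,0,0,0.3],[0,0,0,0,0,0,0.3],[0,0,0,0,0,0,0.3]]]'
python3 - <<'E'
from cell import arm
from h import *
d=arm.get_image("side"); go(.4344,.335,.0)
i=d["img"][60:240,180:380]; cv2.imwrite("pics/g21.png",cv2.resize(i,None,fx=3.3,fy=3.3,interpolation=3)[:,:,::-1])
E
```

```text
clock: 41.35
position: [0.4366, 0.3333, 0.11]
ee_rot: [0.003, 3.141, -0.001]
force: [0.4, -0.1, -0.8]
width: 0.697
t 41.4 pos [0.4366 0.3334 0.11  ] F [-0.4  1.1 -0.6] w 0.698
shift if tool aligned [0.054 0.039 2.751] now [0.055 0.041 2.751] turn [-0.008  0.002 -0.027]
```

View pics/g21.png

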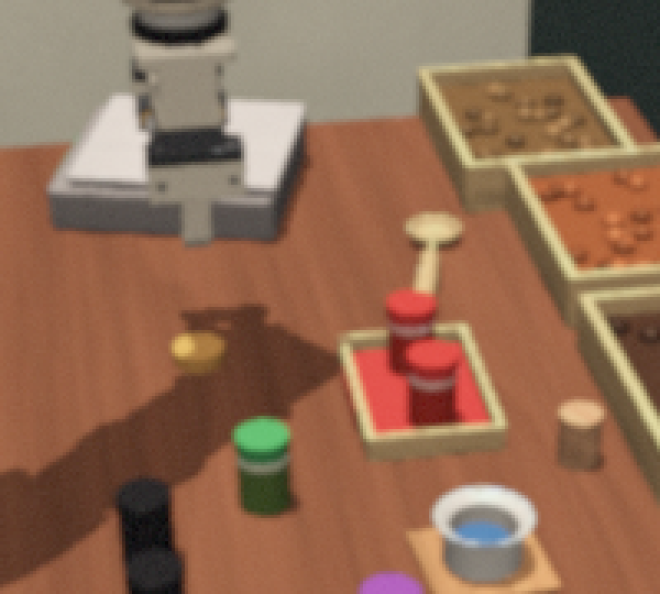

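```bash
python3 -m pendant '[[[0.05,0.04,0.3,0,0,0,0.3],[0,0,0.5,0,0,0,0.3],[0,0,0.5,0,0,0,0.3],[0,0,0.5,0,0,0,0.3],[0,0,0.5,0,0,0,0.3],[0,0,0.3,0,0,0,0.3],[0,0,0.2,0,0,0,0.3],[0,0,0,0,0,0,0.3],[0,0,0,0,0,0,0.3],[0,0,0,0,0,0,0.3],[0,0,0,0,0,0,0.3],[0,0,0,0,0,0,0.3]]]'; python3 -c "
from h import *
go(.4344,.335,-.0115)"
```

```text
clock: 42.4
position: [0.4343, 0.3369, -0.001]
ee_rot: [-0.0, 3.14, 0.002]
force: [-0.4, -0.1, 0.2]
width: 0.7
t 42.4 pos [ 0.4343  0.3369 -0.001 ] F [-0.4 -0.1  0.2] w 0.7
shift if tool aligned [-0.002 -0.047  0.262] now [-0.002 -0.048  0.262] turn [0.014 0.014 0.001]
```

```bash
python3 -m pendant '[[[0,-0.04,0.1,0,0,0,0.3],[0,0,0.1,0,0,0,0.3],[0,0,0.04,0,0,0,0.3],[0,0,0,0,0,0,0.3],[0,0,0,0,0,0,0.3],[0,0,0,0,0,0,0.3],[0,0,0,0,0,0,0.3]]]';python3 -m pendant '[[[0,0,0,0,0,0,0.4],[0,0,0,0,0,0,0.5],[0,0,0,0,0,0,0.6],[0,0,0,0,0,0,0.65],[0,0,0,0,0,0,0.65],[0,0,0,0,0,0,0.65],[0,0,0,0,0,0,0.65]]]' 20
```

```text
clock: 42.98
position: [0.4339, 0.335, -0.0114]
ee_rot: [-0.0, 3.141, 0.0]
force: [0.2, -0.1, -0.8]
width: 0.701
clock: 43.57
position: [0.4338, 0.3349, -0.0114]
ee_rot: [-0.0, 3.142, 0.0]
force: [0.2, -0.6, 1.3]
width: 0.473
```

```bash
python3 -m pendant '[[[0,0,-0.3,0,0,0,0.65],[0,0,-0.5,0,0,0,0.65],[0,0,-0.5,0,0,0,0.65],[0,0,-0.5,0,0,0,0.65],[0,0,-0.5,0,0,0,0.65],[0,0,-0.2,0,0,0,0.65],[0,0,0,0,0,0,0.65],[0,0,0,0,0,0,0.65],[0,0,0,0,0,0,0.65],[0,0,0,0,0,0,0.65]]]'
python3 - <<'E'
from cell import arm
from h import *
d=arm.get_image("side"); go(.608,.0166,.085)
i=d["img"][60:240,180:380]; cv2.imwrite("pics/g22.png",cv2.resize(i,None,fx=3.3,fy=3.3,interpolation=3)[:,:,::-1])
E
```

```text
clock: 44.4
position: [0.4331, 0.3343, 0.0872]
ee_rot: [0.0, -3.14, 0.002]
force: [0.4, -0.4, -0.1]
width: 0.47
t 44.45 pos [0.4332 0.3344 0.0873] F [-0.1  0.1 -0.6] w 0.468
shift if tool aligned [-4.37  -7.944  0.058] now [-4.369 -7.945  0.063] turn [-0.018 -0.018  0.002]
```

View pics/g22.png

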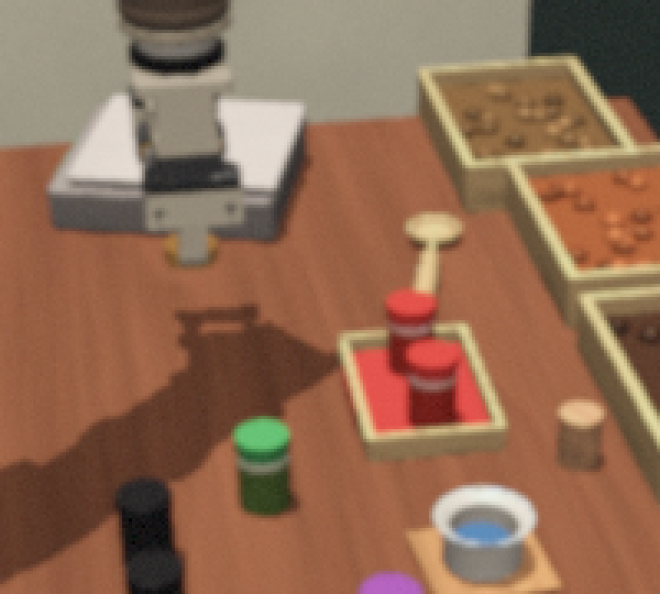

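```bash
python3 -m pendant '[[[-0.14,-0.27,0,0,0,0,0.65],[-0.292,-0.53,0,0,0,0,0.65],[-0.292,-0.53,0,0,0,0,0.65],[-0.292,-0.53,0,0,0,0,0.65],[-0.292,-0.53,0,0,0,0,0.65],[-0.292,-0.53,0,0,0,0,0.65],[-0.292,-0.53,0,0,0,0,0.65],[-0.292,-0.53,0,0,0,0,0.65],[-0.292,-0.53,0,0,0,0,0.65],[-0.292,-0.53,0,0,0,0,0.65],[-0.292,-0.53,0,0,0,0,0.65],[-0.292,-0.53,0,0,0,0,0.65],[-0.292,-0.53,0,0,0,0,0.65],[-0.292,-0.53,0,0,0,0,0.65],[-0.292,-0.53,0,0,0,0,0.65],[-0.14,-0.26,0,0,0,0,0.65],[0,0,0,0,0,0,0.65],[0,0,0,0,0,0,0.65],[0,0,0,0,0,0,0.65],[0,0,0,0,0,0,0.65]]]'; python3 -c "
from h import *
go(.608,.0166,.0305)"
```

```text
clock: 46.12
position: [0.6078, 0.0187, 0.0883]
ee_rot: [0.004, -3.141, -0.001]
force: [-0.8, -0.4, -1.2]
width: 0.468
t 46.12 pos [0.6078 0.0187 0.0883] F [-0.8 -0.4 -1.2] w 0.468
shift if tool aligned [-0.004 -0.053  1.445] now [-0.005 -0.055  1.445] turn [ 0.011 -0.01   0.028]
```

```bash
python3 -m pendant '[[[0,-0.05,0.3,0,0,0,0.65],[0,0,0.4,0,0,0,0.65],[0,0,0.4,0,0,0,0.65],[0,0,0.2,0,0,0,0.65],[0,0,0.05,0,0,0,0.65],[0,0,0,0,0,0,0.65],[0,0,0,0,0,0,0.65],[0,0,0,0,0,0,0.65],[0,0,0,0,0,0,0.65],[0,0,0,0,0,0,0.65]]]'; python3 -c "
from h import *
go(.608,.0166,.0305)"
```

```text
clock: 46.95
position: [0.609, 0.015, 0.0351]
ee_rot: [-0.0, 3.14, 0.0]
force: [-0.6, 0.5, 0.5]
width: 0.471
t 46.95 pos [0.609  0.015  0.0351] F [-0.6  0.5  0.5] w 0.471
shift if tool aligned [0.025 0.041 0.116] now [0.025 0.041 0.116] turn [0.002 0.014 0.002]
```

```bash
python3 -m pendant '[[[0.02,0.04,0.06,0,0,0,0.65],[0,0,0.05,0,0,0,0.65],[0,0,0,0,0,0,0.65],[0,0,0,0,0,0,0.65],[0,0,0,0,0,0,0.65],[0,0,0,0,0,0,0.65]]]'
python3 - <<'E'
from cell import arm
from h import *
d=arm.get_image("side"); go(.608,.0166,.0305)
i=d["img"][140:260,250:400]; cv2.imwrite("pics/g23.png",cv2.resize(i,None,fx=5,fy=5,interpolation=3)[:,:,::-1])
E
```

```text
clock: 47.45
position: [0.6078, 0.0165, 0.0301]
ee_rot: [-0.0, 3.142, 0.0]
force: [0.2, -1.4, -1.4]
width: 0.471
t 47.5 pos [0.6078 0.0165 0.0301] F [-0.1 -0.2 -0.3] w 0.469
shift if tool aligned [-0.005  0.003 -0.01 ] now [-0.005  0.003 -0.01 ] turn [0.    0.001 0.001]
```

View pics/g23.png

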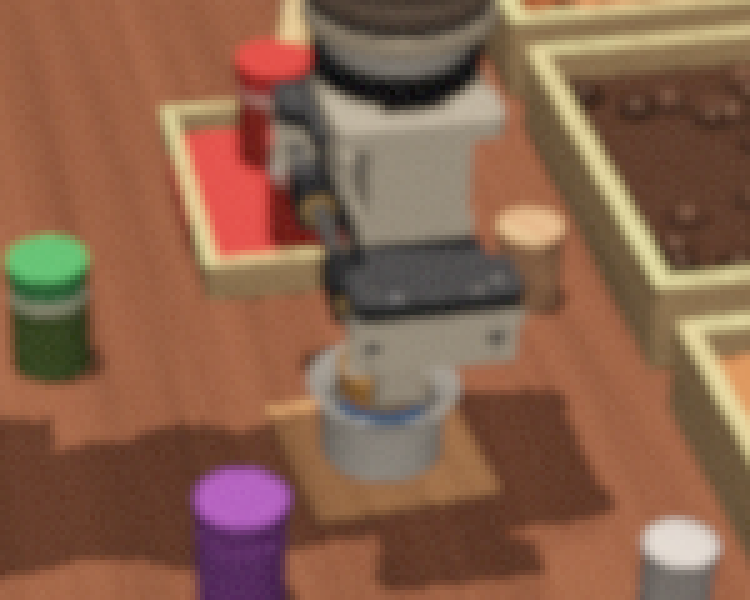

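The gold tin sits in the mouth of the tube, same pose as before. Releasing, lifting and retracting.

```bash
python3 -m pendant '[[[0,0,0,0,0,0,0.3],[0,0,0,0,0,0,0.3],[0,0,0,0,0,0,0.3],[0,0,0,0,0,0,0.3],[0,0,0,0,0,0,0.3],[0,0,-0.3,0,0,0,0.3],[0,0,-0.5,0,0,0,0.3],[0,0,-0.5,0,0,0,0.3],[0,0,-0.5,0,0,0,0.3],[0,0,-0.5,0,0,0,0.3],[0,0,-0.5,0,0,0,0.3],[0.5,0,-0.3,0,0,0,0.3],[0.5,0,0,0,0,0,0.3],[0.5,0,0,0,0,0,0.3],[0.5,0,0,0,0,0,0.3],[0.5,0,0,0,0,0,0.3],[0.5,0,0,0,0,0,0.3],[0,0,0,0,0,0,0.3],[0,0,0,0,0,0,0.3],[0,0,0,0,0,0,0.3]]]'
python3 - <<'E'
from cell import arm
from h import *
d=arm.get_image("side")
cv2.imwrite("pics/f_side.png",d["img"][:,:,::-1])
i=d["img"][140:260,250:400]; cv2.imwrite("pics/g24.png",cv2.resize(i,None,fx=5,fy=5,interpolation=3)[:,:,::-1])
cv2.imwrite("pics/f_top.png",arm.get_image("top")["img"][:,:,::-1]); print(arm.observe()["position"])
E
```

```text
clock: 49.17
position: [0.4887, 0.0166, 0.155]
ee_rot: [-0.0, 3.14, 0.001]
force: [0.1, 0.0, -0.7]
width: 0.701
[0.48881466 0.01655002 0.15448542]
```

View pics/g24.png

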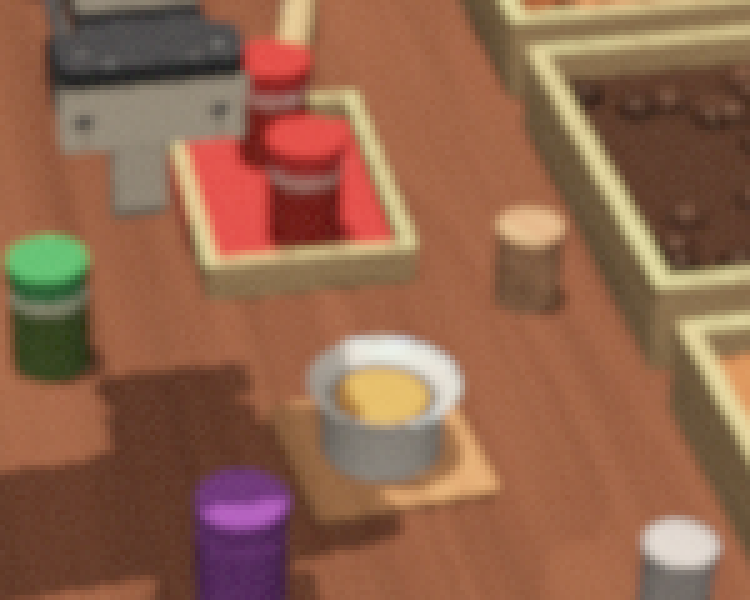

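View pics/f_side.png

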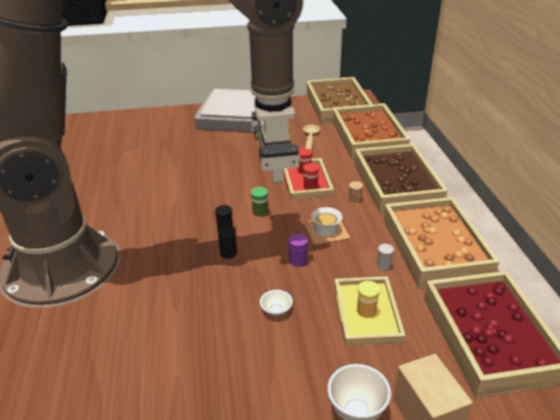

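View pics/f_top.png

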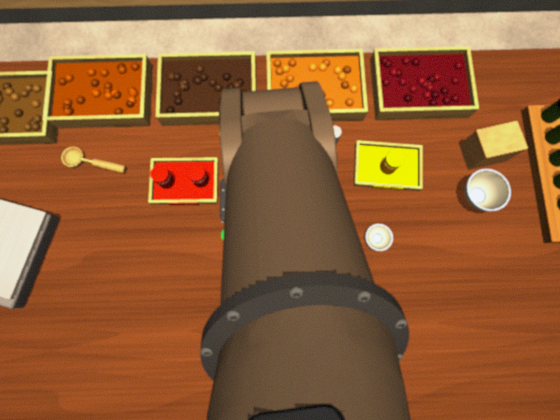

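Run:
```python
from cell import arm
from h import *
d=arm.get_image("side"); X=cloud(d); e=np.load("pics/side0.npz"); Y=cloud(e)
m=np.zeros(X.shape[:2],bool); m[215:224,321:333]=1
p=X[m]; p=p[~np.isnan(p[:,0])]; A=np.c_[p[:,:2]-p[:,:2].mean(0),np.ones(len(p))]; print('gold plane',np.linalg.lstsq(A,p[:,2],rcond=None)[0])
for n,u,v in(("red1",304,155),("red2",311,170),("yel",369,290)): print(n,np.nanmedian(X[v-1:v+2,u-2:u+3].reshape(-1,3),0).round(3))
print('green',np.nanmedian((X-Y)[188:212,253:266].reshape(-1,3),0),abs(d["img"][186:214,248:272].astype(int)-e["img"][186:214,248:272]).mean())
s=arm.observe(); print(s["clock"])
arm.sign_off()
```

```text
gold plane [ 0.00015852 -0.0044375   0.03722397]
red1 [0.601 0.265 0.07 ]
red2 [0.603 0.182 0.072]
yel [ 0.625 -0.263  0.071]
green [-1.85393959e-05 -1.72348428e-04  1.18837469e-04] 5.303075396825397
49.3167
the job is handed in; nothing more can be done
```

I sorted the stall as asked and handed the job in after 49 s. Both red jars stand in the red tray, the yellow jar stands in the yellow tray, and the blue tin is in the tube with the gold tin on top. I lowered each jar until it touched the tray floor (2.5–6 N), then let go.

**Last checks:**
- **Jars:** all three stand upright with lids at 70–72 mm, matching the tray floor plus jar height.
- **Tins:** the blue tin was seen flat in the tube before the gold one went in. The gold tin's top is level at about 37 mm, where a two-tin stack should end at 36 mm.
- **Green jar:** its depth reading shows no shift (under 0.2 mm).
- **Robot:** the gripper is retracted and touches nothing.

**What went wrong or disagreed:**
- **TCP height:** the reported TCP height was about 40 mm lower than where the cameras and a table touch put the tool. My first grasp therefore closed on air above the lid. I corrected for the offset from then on, and contact heights agreed with it.
- **Table touch:** while feeling for the table beside the blue tin, I sent three down-steps together. The fingertips pressed on the table, and the wrist force reached 77 N. That is under the 120 N limit, but it was harder than I intended. It also passes 40 N, which is the limit for the arm or gripper body; I believe only the fingertips touched, but the view was blocked.

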